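# Stock the lidded counter chest and fold its stay to close it

## Robot

A 7-joint arm with a two-finger parallel gripper is mounted at the origin on the work surface. World frame = base frame: x ahead of the robot, y to its left, z up, the work surface at z = 0. Lengths are in m, angles in rad, forces in N, time in s.
With the tool pointing down it reaches from about 0.4 to 0.75 m from the base axis. Payload 19.5 kg.
Tool frame: the origin (TCP) lies at the very end of the fingers, on their centre line; the grasp point (between the pads) lies 19 mm behind it; z points along the fingers, y is the direction in which the jaws open and shut (so a half turn about z gives the same grasp; the last joint's range is limited). The gripper opens to 85 mm and grips with 20 to 120 N. Pads are 22 mm wide; open, the fingers measure 114 mm over their backs; the gripper's body (76 mm by 85 mm) begins 54 mm behind the grasp point. The pads swing forward as they close: fully open they stand 13 mm farther back than shut.
Start: joints at [1.242, 0.707, -0.028, 1.485, 0.022, 0.951, -0.075], TCP at [0.163, -0.551, 0.231] pointing down, gripper open.
Joint ranges: [-2.71, 2.71], [-0.32, 2.16], [-1.57, 1.52], [0, 2.45], [-1.46, 4.6], [0, 2.02], [-2.83, 2.83]. Speed limits (rad/s): [1.89, 1.89, 2.57, 2.57, 3.01, 3.01, 3.01].

## Interface

Orientations are given as a unit quaternion [w, x, y, z].
In Python, from workcell import ctrl gives the robot as it stands. The module is installed in compiled form; this text tells all that it offers.
- The arm moves only by the tool move_arm, never from a script. Its argument "motion" is a list of rows, each an object with "slide": the shift along the tool's x, y, z in cm, a list of three; "twist": the turn, a rotation vector about the tool's x, y, z in degrees, a list of three. In form: [{"slide": [x, y, z], "twist": [wx, wy, wz]}, ...]. A call has 1 to 10 rows; each row shifts and turns the commanded pose from where the row before left it, along the tool's axes as they then stand; what a row does not reach is not made up. A row lasts 1/10 s, in which the tool goes at most 50 mm and 8.59 degrees, less where a joint would pass 70% of its speed; a pose out of reach is approached as far as the arm can. A call is refused whole if a number of a shift passes 5 or a number of a turn 8.59, either way. A call with a gripper value outside its range is refused whole. "fingers" is the closure in counts, from 0 (fully open) to 255 (shut), set as the call begins (left out, the last holds). The fingers move at their own pace and stop on an object; "grip_force" is the grip in N (left out, the last holds). Time passes only in rows, so rows that do not move let the fingers close. It gives the time, the measured TCP pose, the force and the opening at its end, in the units of the state.
- ctrl.get_obs(): the state, without advancing time (a new reading comes with each control period).
- ctrl.get_image(name): name is "scene" or "side" or "wrist"; returns (picture, depth): 384x512x3 uint8, red, green, blue; 384x512 float32, m along the optical axis (not along the pixel's ray), 0 where there is no reading.
- ctrl.get_calibration(name): a dict with "fovy" (degrees; the focal length in pixels is half the picture's height over the tangent of half this angle, whatever the lens; pixels are square), "cx", "cy" (the principal point, pixels), "R" (3x3) and "t" (3): a world point X has camera coordinates R X + t. Camera axes: x right, y down, z forward; pixel columns grow to the right and rows downward; lengths in m; the calibration is good to about 2 mm. The wrist camera is an equidistant fisheye: a pixel r from the principal point sees the ray r / f radians off the axis. A picture is of the moment at which its call begins: read the wrist's pose just before it. get_calibration takes no time and is no camera call; for the wrist camera it gives the pose at the moment of the call.
- ctrl.hand_in(): hands the job in, once; it reports no verdict.
The state is a dict: "time": time; "q": joint angles; "joint_vel": joint speeds; "effort": joint torques, N m; "tcp_pos": TCP position; "eef_rot": TCP orientation; "contact_force": force on the tool from outside, world axes, zero at the start; "wrist_torque": the same for the moment, N m; "finger_gap": finger opening in m.
Only numpy, scipy, OpenCV 4.12 (cv2) and the standard library are available. Lean on these libraries where they do the work, as an engineer would, in place of code of your own. Each camera call takes 0.05 s, during which the arm holds its last target. There are 200 camera calls.

## Task

Raise the plywood chest's lid until its folding stay locks by itself and let go, then set the carton with the orange ring gently inside on the chest's floor. Then release the stay by lifting its red knee knob slightly and folding the knee towards the front of the chest, and ease the lid down until it is fully shut; do not strain the stay, let the lid drop, or disturb the other goods.

Things in the scene. Friction and masses are not known exactly. Their poses are not given: they have to be found in the camera images.
- chest: Fixed open plywood chest, 200 (its x) x 260 (its y) x 90 mm high, walls and floor 10 mm thick; origin at the centre of its underside, x away from the robot (to the hinge side), z up. Chew bones, up to 36 mm high, are fixed on the floor for y > +0.02 m; for y < 0 it is empty. The folding steel stay is outside the +y wall.
- lid_hinge (a point): Middle of the lid's hinge line: at (0.100, 0, 0.096) m in the chest's frame, the line runs along the chest's y
- lid (a joint): Lid angle, rad: 0 shut, grows as it swings up. Board 200 x 240 x 12 mm, about 0.5 kg; it falls unless held or on the locked stay. Somewhere between 1.22 and 1.45 (differs each time, depends on the foot) the stay comes straight and stops it; there the knee tips over by itself, and let back about 0.05 rad the lid rests on the locked stay.
- lid_handle (a point): Centre of the dark round bar handle: 12 mm thick, 100 mm long along the chest's y, 248 mm from the hinge line in the lid's mid plane, 48 mm in front of the lid's edge; supports only at its two ends (50 mm either side). It may turn between the fingers as the lid swings.
- knee_knob (a point): Middle of the red cylindrical knob on the stay's knee: 16 mm thick, 36 mm long along the chest's y, 60 mm outside the chest's wall. It moves on an arc of 91.5 mm about the foot: locked, behind the arc's top; to close, lift it over the dead point (the lid rises slightly) and draw it over to the front and down; the lid follows, carried by it. Lid shut, it is where it was at the start.
- stay_bush (a joint): Give of the rubber bush in the stay's foot, m, about 0 unstrained, positive when the stay is pulled; 8 N per mm. More than 3 mm either way strains the stay.
- carton_orange_mid (a point): Centre of the white carton with the orange ring on its top and two faces: 60 (its x) x 46 (its y) x 70 mm high, about 0.18 kg, standing on the counter
- carton_blue_mid (a point): Centre of an equal carton with a blue ring: leave alone
- carton_green_mid (a point): Centre of an equal carton with a green ring: leave alone
- bowl: Steel bowl, 130 mm across, 50 mm high, beyond the chest; origin under its centre: leave alone
- shampoo: Amber bottle, 56 mm across, 150 mm high, right; origin under its centre: leave alone
- brush: Brush with a wooden handle, about 200 mm long, lying flat at the left of the chest: leave alone
- dish: Blue dish, 120 mm across, 45 mm high, far right; origin under its centre: leave alone
- stay_lid_pin (a point): Pin joining the stay's upper link (91.5 mm, knee to pin) to the lid's +y side, 100 mm from the hinge line. At the dead point foot, knee and pin are in line; the knee then tips to the back by up to 0.4 rad, to its stop, under gravity and a weak spring: locked.
- stay_foot_zone (a point): Usual place of the stay's foot pin, where its lower link (91.5 mm, foot to knee) turns, on the chest's +y wall. The real pin is screwed on anew each time, up to 7 mm off this along the chest's x and 2 mm in height; this point does not show that. Near shut the lid turns up to 2.2 times as fast as the lower link.
Mind the look-alikes: they are no part of the job. What is shaped like the part that bears carton_orange_mid but turquoise is not meant.

How it is judged:
By the outcome, as a careful person would: the job done as asked, in the order asked, and still so for the second after the job is handed in, with the robot touching nothing.
It also fails if it takes over 72 s, if anything falls off the work surface, if the arm or the gripper's body presses on something with over 40 N, if the wrist force passes 120 N, or if a joint passes its speed limit or range.

## Working session

There is one attempt and no reset: what is moved stays moved. The work goes in short steps, Python scripts to look and compute and a tool call to move; the robot and the scene stay as the last step left them, time stands still between calls to the robot, and variables do not carry over. Pictures are saved under pics/ and viewed, about 8 in all and at most 12, crops included, and the job is handed in when it is done.

Besides the shell and the picture viewer there is one more tool, called as name(argument=value, ...), one argument or row to a line, values as JSON. move_arm: Moves the arm, as the interface text tells. Its arguments: {"type":"object","properties":{"motion":{"type":"array"},"fingers":{"type":"number"},"grip_force":{"type":"number"}},"required":["motion"]}

```bash
mkdir -p pics; cat > h.py <<'E'
import numpy as np,cv2
from workcell import ctrl
from scipy.spatial.transform import Rotation as Rn
def cal(n):
    c=ctrl.get_calibration(n); return np.array(c['R']),np.array(c['t']),192/np.tan(np.radians(c['fovy'])/2),c['cx'],c['cy']
def cloud(d,c):
    R,t,f,cx,cy=c
    v,u=np.mgrid[:384,:512]
    P=np.stack([(u-cx)/f*d,(v-cy)/f*d,d],-1)
    return (P-t)@R   # R^T(P-t)
def cloudw(d,c):
    R,t,f,cx,cy=c
    v,u=np.mgrid[:384,:512]; r=np.hypot(u-cx,v-cy)+1e-9; th=r/f
    k=np.tan(th)/r
    P=np.stack([(u-cx)*k*d,(v-cy)*k*d,d],-1)
    return (P-t)@R
E
python3 - <<'E'
from h import *
for n in ['scene','side']:
    c=cal(n); im,d=ctrl.get_image(n); np.savez(n+'0.npz',im=im,d=d)
    cv2.imwrite(f'pics/{n}0.png',im[:,:,::-1]); print(n,c, -c[0].T@c[1])
o=ctrl.get_obs(); print(o)
a=[cv2.imread('pics/scene0.png'),cv2.imread('pics/side0.png')]
cv2.imwrite('pics/both0.png',cv2.resize(np.vstack(a),None,fx=.78,fy=.78))
E
```

```text
scene (array([[-0.85155722,  0.52404907, -0.01492914],
       [ 0.43419483,  0.68901675, -0.58028508],
       [-0.29381143, -0.5006281 , -0.81427658]]), array([ 0.49868011, -0.13191315,  1.81353925]), np.float64(407.1402464579154), 248.28653950131306, 186.7892367309414) [1.01476921 0.73746624 1.40762017]
side (array([[-0.93983475, -0.3414487 ,  0.01110997],
       [-0.20548516,  0.53901792, -0.81684486],
       [ 0.27292214, -0.76998212, -0.57675041]]), array([0.49396576, 0.21886485, 1.0638254 ]), np.float64(377.61114152477296), 242.4878635905321, 192.01358321753307) [0.21887816 0.86981842 0.78685242]
{'time': 0.1, 'q': array([ 1.24229446,  0.70694816, -0.02758055,  1.48495116,  0.02202796,
        0.95089099, -0.0755022 ]), 'joint_vel': array([ 0.00094735, -0.00260593,  0.00046647, -0.00197795,  0.00014907,
        0.00121466, -0.00098523]), 'effort': array([ 3.03697001e-03, -8.84292984e+01,  1.23786181e+00, -2.36454982e+01,
        1.71907106e-02,  5.07216901e-03, -2.37066200e-05]), 'tcp_pos': array([ 0.16257227, -0.55130252,  0.23092798]), 'eef_rot': array([-4.36347573e-04,  9.89736624e-01,  1.42902814e-01, -9.94470316e-05]), 'contact_force': array([ 0.02300052, -0.05208497, -1.1472671 ]), 'wrist_torque': array([-0.01017669,  0.00650546, -0.035621  ]), 'finger_gap': 0.08549515967195555}
```

View pics/scene0.png

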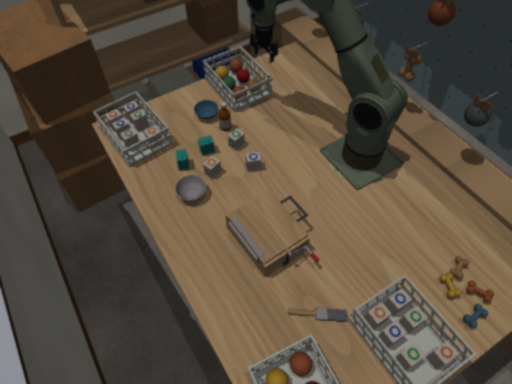

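View pics/side0.png

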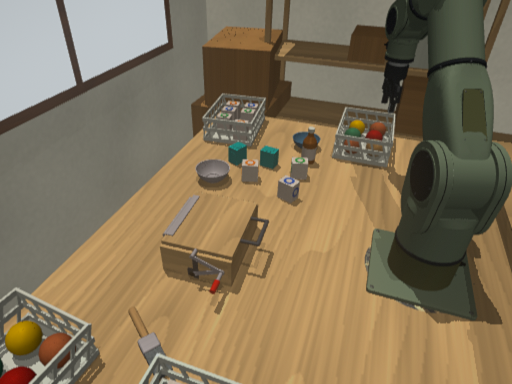

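The scene view shows the chest near (268,230), the handle bar at (297,213) and the red knob at (314,258). The orange carton is at (212,166), with teal blocks beside it. The side view shows the handle at (258,232), the knob at (214,288) and the orange carton at (250,170).

```bash
python3 - <<'E'
from h import *
for n,win in [('scene',(190,330,140,290)),('side',(150,300,140,310))]:
    z=np.load(n+'0.npz'); im,d=z['im'],z['d']; P=cloud(d,cal(n))
    hsv=cv2.cvtColor(im,cv2.COLOR_RGB2HSV)
    m=np.zeros((384,512),bool); m[win[2]:win[3],win[0]:win[1]]=1
    red=m&((hsv[...,0]<6)|(hsv[...,0]>174))&(hsv[...,1]>170)&(hsv[...,2]>90)
    k,l,s,c=cv2.connectedComponentsWithStats(red.astype(np.uint8))
    for i in range(1,k):
        if s[i,4]>8: 
            q=P[l==i]; print(n,'red',c[i],s[i,4],np.median(q,0),q.min(0),q.max(0))
    # lid top: points z .09-.13
    top=m&(P[...,2]>.085)&(P[...,2]<.125)&(np.abs(P[...,0]-.5)<.4)
    k,l,s,c=cv2.connectedComponentsWithStats(top.astype(np.uint8))
    for i in range(1,k):
        if s[i,4]>150:
            q=P[l==i]; print(n,'top',c[i],s[i,4],np.median(q,0)); r=cv2.minAreaRect((q[:,:2]*1000).astype(np.float32)); print(cv2.boxPoints(r).round(),np.percentile(q[:,2],[5,50,95]))
    # cartons: z .062-.078
    top=m&(P[...,2]>.063)&(P[...,2]<.078)
    k,l,s,c=cv2.connectedComponentsWithStats(top.astype(np.uint8))
    for i in range(1,k):
        if s[i,4]>30:
            q=P[l==i]; r=cv2.minAreaRect((q[:,:2]*1000).astype(np.float32)); print(n,'ct',c[i].round(),s[i,4],np.median(q,0).round(3),r, np.median(im[l==i],0))
    cv2.imwrite(f'pics/{n}c.png',cv2.resize(im[win[2]:win[3],win[0]:win[1],::-1],None,fx=4,fy=4,interpolation=cv2.INTER_CUBIC))
E
```

```text
scene red [314.42307692 257.26923077] 26 [0.49321665 0.30532356 0.06697047] [0.48772637 0.28978239 0.05608941] [0.49714919 0.31887774 0.07027235]
scene top [267.70089894 227.0405884 ] 3671 [0.57976546 0.12887689 0.10318116]
[[415. 255.]
 [429. -24.]
 [696. -11.]
 [681. 269.]] [0.0928163  0.10318116 0.10864733]
scene ct [205. 142.] 69 [ 0.568 -0.387  0.072] ((563.6109008789062, -386.9617919921875), (32.9638671875, 61.61412048339844), 62.583717346191406) [29. 93. 89.]
scene ct [253. 157.] 127 [ 0.432 -0.207  0.071] ((431.1675109863281, -208.68907165527344), (52.34099578857422, 59.051239013671875), 69.71324157714844) [112. 111. 115.]
scene ct [211. 162.] 138 [ 0.599 -0.275  0.071] ((596.7752075195312, -274.9429016113281), (63.68312072753906, 50.45516586303711), 15.23816204071045) [138.  112.5  99. ]
scene ct [311. 253.] 67 [0.492 0.287 0.067] ((501.759765625, 284.8504638671875), (36.342037200927734, 70.01685333251953), 2.6817572116851807) [109.  63.  52.]
scene ct [267. 264.] 33 [0.663 0.246 0.07 ] ((651.7025146484375, 241.27947998046875), (34.98326110839844, 71.14334869384766), 54.7258
[... 1101 characters left out ...]
009521484, 60.355838775634766), 68.5645751953125) [145. 140. 149.]
side ct [248. 230.] 31 [0.478 0.087 0.07 ] ((478.3543701171875, 83.48454284667969), (1.363401174545288, 83.3878402709961), 2.6827406883239746) [83. 66. 42.]
side ct [220. 264.] 211 [0.501 0.244 0.071] ((489.3664245605469, 217.3738555908203), (138.25674438476562, 60.1565055847168), 56.13679122924805) [93. 76. 50.]
side ct [176. 255.] 130 [0.624 0.249 0.07 ] ((618.6642456054688, 248.78466796875), (106.04844665527344, 6.129687309265137), 1.9935753345489502) [98. 79. 51.]
side ct [214. 285.] 64 [0.489 0.304 0.065] ((489.4527893066406, 301.9774475097656), (12.519855499267578, 41.16899490356445), 1.894757628440857) [162.  36.  21.]
```

View pics/sidec.png

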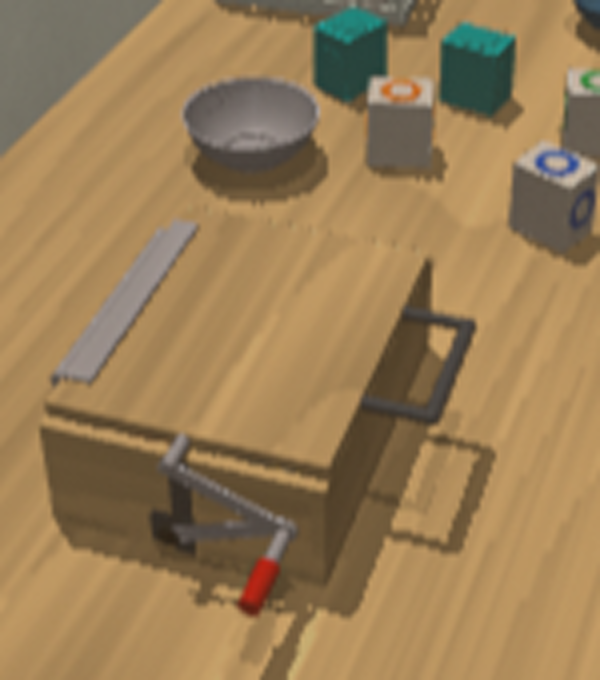

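The crop shows the shut lid, the handle frame at (440,370), the knob at (258,585), the knee at (290,527), the lid pin at (175,455) and the foot at about (182,533). I now refine the chest frame, foot and carton.

```bash
python3 - <<'E'
from h import *
from scipy.optimize import minimize
def ray(n,u,v):
    R,t,f,cx,cy=cal(n); return -R.T@t, R.T@np.array([(u-cx)/f,(v-cy)/f,1])
def onplane(n,u,v,axis_n,val):
    o,d=ray(n,u,v); s=(val-o@axis_n)/(d@axis_n); return o+s*d
for n,win in [('scene',(190,330,140,290)),('side',(150,300,140,310))]:
    z=np.load(n+'0.npz'); im,d=z['im'],z['d']; P=cloud(d,cal(n))
    m=np.zeros((384,512),bool); m[win[2]:win[3],win[0]:win[1]]=1
    bright=im.max(-1)
    zl=np.median(P[m&(P[...,2]>.095)&(P[...,2]<.11)&(np.abs(P[...,0]-.58)<.08)&(np.abs(P[...,1]-.13)<.08)],0)[2]
    wood=m&(np.abs(P[...,2]-zl)<.004)&(P[...,0]>.45)&(P[...,1]>-.05)&(P[...,1]<.3)
    wood=cv2.morphologyEx(wood.astype(np.uint8),cv2.MORPH_OPEN,np.ones((5,5)))>0
    q=P[wood]; r=cv2.minAreaRect((q[:,:2]*1000).astype(np.float32)); print(n,zl,'lid rect',r)
    hd=m&(bright<95)&(P[...,2]>.07)&(P[...,2]<.115)&(P[...,0]<.475)&(P[...,0]>.38)&(P[...,1]>0)&(P[...,1]<.25)
    q=P[hd]; r=cv2.minAreaRect((q[:,:2]*1000).astype(np.float32)); print('handle',hd.sum(),r,np.median(q[:,2])); print(cv2.boxPoints(r).round())
    front=q[q[:,0]<q[:,0].min()+.012]; 
    # bowl
    b=m&(P[...,2]>.03)&(P[...,2]<.06)&(P[...,0]>.6)&(P[...,1]<-.02)&(P[...,1]>-.22)
    q=P[b]; print('bowl',q[:,:2].min(0),q[:,:2].max(0))
for (u,v,w) in [(180,533,'foot'),(290,525,'knee'),(176,440,'pinend'),(170,462,'pinlid'),(282,538,'stem'),(262,575,'knob')]:
    U,V=150+u/4,140+v/4
    nn=np.array([-np.sin(.049),np.cos(.049),0]); 
    for off in (.0,.13+.01,.13+.02,.19):
        c0=np.array([.565,.13,0]); print(w,off,onplane('side',U,V,nn,nn@c0+off).round(3),end=' ')
    print()
E
```

```text
scene 0.10359687094532445 lid rect ((642.1429443359375, 94.6531982421875), (23.487476348876953, 186.4724578857422), 9.780662536621094)
handle 123 ((448.37200927734375, 148.1324462890625), (182.89346313476562, 49.84670639038086), 89.30013275146484) 0.10161048543721775
[[422.  57.]
 [472.  56.]
 [474. 239.]
 [425. 240.]]
bowl [ 0.6611477  -0.21976844] [ 0.7560459  -0.15915068]
side 0.10147965266650832 lid rect ((575.0093994140625, 117.5735092163086), (201.8350067138672, 242.62710571289062), 2.4743337631225586)
handle 274 ((448.1155090332031, 149.8426971435547), (53.86425018310547, 181.13101196289062), 1.0275431871414185) 0.09888838787122005
[[420. 240.]
 [423.  59.]
 [477.  60.]
 [473. 241.]]
bowl [ 0.66271096 -0.21919196] [ 0.78953285 -0.15299746]
foot 0.0 [ 0.637  0.134 -0.121] foot 0.14 [0.559 0.27  0.047] foot 0.15 [0.554 0.28  0.059] foot 0.19 [0.532 0.319 0.107] 
knee 0.0 [ 0.543  0.129 -0.082] knee 0.14 [0.483 0.266 0.079] knee 0.15 [0.479 0.276 0.091] knee 0.19 [0.462 0.315 0.137] 
pinend 0.0 [ 0.633  0.133 -0.019] pinend 0.14 [0.557 0.27  0.131] pinend 0.15 [0.551 0.279 0.141] pinend 0.19 [0.529 0.318 0.184] 
pinlid 0.0 [ 0.64   0.134 -0.044] pinlid 0.14 [0.562 0.27  0.11 ] pinlid 0.15 [0.556 0.28  0.121] pinlid 0.19 [0.534 0.319 0.165] 
stem 0.0 [ 0.55   0.129 -0.098] stem 0.14 [0.489 0.266 0.066] stem 0.15 [0.484 0.276 0.077] stem 0.19 [0.467 0.315 0.124] 
knob 0.0 [ 0.568  0.13  -0.147] knob 0.14 [0.503 0.267 0.026] knob 0.15 [0.499 0.277 0.038] knob 0.19 [0.48  0.316 0.088]
```

move_arm(
  motion=[
    {"slide":[3.85,-1.77,-0.3],"twist":[0,0,0]},
    {"slide":[3.85,-1.77,-0.3],"twist":[0,0,0]},
    {"slide":[3.85,-1.77,-0.3],"twist":[0,0,0]},
    {"slide":[3.85,-1.77,-0.3],"twist":[0,0,0]},
    {"slide":[3.85,-1.77,-0.3],"twist":[0,0,0]},
    {"slide":[3.85,-1.77,-0.3],"twist":[0,0,0]},
    {"slide":[3.85,-1.77,-0.3],"twist":[0,0,0]},
    {"slide":[3.85,-1.77,-0.3],"twist":[0,0,0]},
    {"slide":[3.85,-1.77,-0.3],"twist":[0,0,0]},
  ],
  fingers=120,
  grip_force=40,
)

```text
time: 1.0
tcp_pos: [0.451, -0.2993, 0.2583]
eef_rot: [-0.0, 0.99, 0.143, -0.0]
contact_force: [-0.2, 0.3, 0.1]
finger_gap: 0.0454
```

move_arm(
  motion=[
    {"slide":[0,0,0],"twist":[0,0,-8.46]},
    {"slide":[0,0,0],"twist":[0,0,-8.46]},
    {"slide":[0,0,0],"twist":[0,0,-8.46]},
    {"slide":[0,0,0],"twist":[0,0,-8.46]},
    {"slide":[0,0,0],"twist":[0,0,-8.46]},
    {"slide":[0,0,0],"twist":[0,0,-8.46]},
    {"slide":[0,0,0],"twist":[0,0,-8.46]},
    {"slide":[0,0,0],"twist":[0,0,-8.46]},
    {"slide":[0,0,0],"twist":[0,0,-8.46]},
  ],
)

```text
time: 1.9
tcp_pos: [0.4498, -0.3007, 0.2581]
eef_rot: [-0.0, 0.689, 0.725, -0.0]
contact_force: [-0.3, -0.5, 0.1]
finger_gap: 0.0451
```

move_arm(
  motion=[
    {"slide":[4.5,0,0],"twist":[0,0,0]},
    {"slide":[4.5,0,0],"twist":[0,0,0]},
    {"slide":[4.5,0,0],"twist":[0,0,0]},
    {"slide":[4.5,0,0],"twist":[0,0,0]},
    {"slide":[4.5,0,0],"twist":[0,0,0]},
    {"slide":[4.5,0,0],"twist":[0,0,0]},
    {"slide":[4.5,0,0],"twist":[0,0,0]},
    {"slide":[4.5,0,0],"twist":[0,0,0]},
    {"slide":[4.5,-0.2,0],"twist":[0,0,0]},
    {"slide":[0.8,0,0],"twist":[0,0,0]},
  ],
)

```text
time: 2.9
tcp_pos: [0.4285, 0.1165, 0.2583]
eef_rot: [-0.001, 0.689, 0.725, 0.001]
contact_force: [0.3, -1.0, 0.1]
finger_gap: 0.0453
```

```bash
python3 - <<'E'
from h import *
o=ctrl.get_obs(); print(o['tcp_pos'],o['eef_rot'],o['q'])
c=cal('wrist'); print(c); im,d=ctrl.get_image('wrist'); np.savez('w1.npz',im=im,d=d,R=c[0],t=c[1],k=c[2:])
P=cloudw(d,c)
for u,v in [(256,192),(256,300),(256,100),(150,192),(380,192)]: print(u,v,P[v,u])
cv2.imwrite('pics/w1.png',im[:,:,::-1])
E
```

```text
[0.42849102 0.11650898 0.25833995] [-7.24834672e-04  6.88925982e-01  7.24831078e-01  6.11969975e-04] [-0.12035381  0.49243388 -0.34854174  1.88301277  0.22370575  0.80353845
 -0.53599796]
(array([[ 9.98698064e-01,  5.10097237e-02, -4.31251668e-04],
       [ 4.90406081e-02, -9.57749699e-01,  2.83391130e-01],
       [ 1.40426721e-02, -2.83043321e-01, -9.59004318e-01]]), array([-0.43336971,  0.04601155,  0.43279201]), np.float64(297.3186396354542), 256.0331187407036, 191.7946937437695)
256 192 [0.4288122  0.1004894  0.10380552]
256 300 [ 0.43981883 -0.11626891  0.00123818]
256 100 [4.23815959e-01 1.97249369e-01 3.07579365e-04]
150 192 [0.27465084 0.06197794 0.00063747]
380 192 [0.56645287 0.10743428 0.10350568]
```

View pics/w1.png

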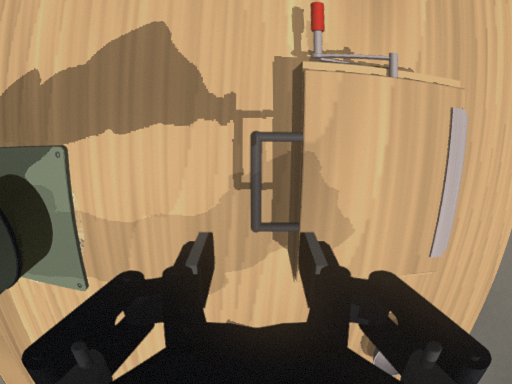

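The wrist view shows the handle bar at column 256, rows 133–230, and the knob at (317,15), the knee at (318,55) and the lid pin at (394,64). The fingers are centred on about column 258, so they are already in line with the bar.

```bash
python3 - <<'E'
from h import *
z=np.load('w1.npz'); im,d=z['im'],z['d']; P=cloudw(d,(z['R'],z['t'],*z['k']))
dark=(im.max(-1)<75)&(P[...,2]>.08)&(P[...,2]<.12)
m=np.zeros_like(dark); m[125:240,245:300]=1
q=P[dark&m]; r=cv2.minAreaRect((q[:,:2]*1000).astype(np.float32)); print(r,cv2.boxPoints(r).round(),np.median(q[:,2]))
for u,v in [(256,150),(256,180),(256,210)]: print(P[v,u])
hsv=cv2.cvtColor(im,cv2.COLOR_RGB2HSV); red=(hsv[...,1]>170)&((hsv[...,0]<8)|(hsv[...,0]>172)); q=P[red]; print('knob',np.median(q,0),q.min(0),q.max(0))
for u,v,n in [(318,58,'knee'),(394,56,'pin'),(394,70,'pin'),(350,57,'link'),(375,57,'link'),(390,62,'')]: print(n,P[v,u])
q=P[(np.abs(P[...,2]-.1035)<.004)&(P[...,0]>.45)&(im.max(-1)>80)]; print(cv2.minAreaRect((q[:,:2]*1000).astype(np.float32)))
E
```

```text
((449.02398681640625, 109.20663452148438), (53.03410339355469, 109.45606231689453), 3.346296787261963) [[419. 162.]
 [426.  53.]
 [479.  56.]
 [472. 165.]] 0.10047914793920378
[0.42656887 0.14441549 0.1020894 ]
[0.42814999 0.11346455 0.10402614]
[0.42986389 0.07986667 0.10204343]
knob [0.48765104 0.29967103 0.06660673] [0.37461341 0.1247469  0.06204361] [0.49569108 0.31809272 0.35995861]
knee [0.49174595 0.25027356 0.06141874]
pin [0.56782107 0.25804353 0.10149917]
pin [0.5687441  0.2425341  0.10109174]
link [0.52514673 0.25339451 0.07677275]
link [0.5496433  0.2551506  0.09093238]
 [0.56458675 0.25104499 0.09864458]
((565.0228271484375, 127.94095611572266), (234.67689514160156, 266.7316589355469), 2.619713068008423)
```

move_arm(
  motion=[
    {"slide":[-0.5,0,4.0],"twist":[0,0,0]},
    {"slide":[0,0,4.0],"twist":[0,0,0]},
    {"slide":[0,0,4.0],"twist":[0,0,0]},
    {"slide":[0,0,3.0],"twist":[0,0,0]},
    {"slide":[0,0,2.0],"twist":[0,0,0]},
    {"slide":[0,0,1.0],"twist":[0,0,0]},
    {"slide":[0,0,0],"twist":[0,0,0]},
  ],
)

```text
time: 3.65
tcp_pos: [0.4292, 0.1057, 0.0773]
eef_rot: [-0.0, 0.691, 0.722, -0.001]
contact_force: [0.8, 0.4, 0.8]
finger_gap: 0.0452
```

move_arm(
  motion=[
    {"slide":[0,0,0],"twist":[0,0,0]},
    {"slide":[0,0,0],"twist":[0,0,0]},
    {"slide":[0,0,0],"twist":[0,0,0]},
    {"slide":[0,0,0],"twist":[0,0,0]},
    {"slide":[0,0,0],"twist":[0,0,0]},
  ],
  fingers=255,
)

```text
time: 4.15
tcp_pos: [0.4286, 0.1064, 0.079]
eef_rot: [-0.0, 0.691, 0.723, -0.001]
contact_force: [-9.1, -0.3, 9.8]
finger_gap: 0.0106
```

move_arm(
  motion=[
    {"slide":[0,0.04,-1.49],"twist":[0,0,0]},
    {"slide":[0,0.13,-1.48],"twist":[0,0,0]},
    {"slide":[0,0.22,-1.47],"twist":[0,0,0]},
    {"slide":[0,0.31,-1.455],"twist":[0,0,0]},
    {"slide":[0,0.4,-1.43],"twist":[0,0,0]},
    {"slide":[0,0.48,-1.41],"twist":[0,0,0]},
    {"slide":[0,0.57,-1.375],"twist":[0,0,0]},
    {"slide":[0,0.65,-1.34],"twist":[0,0,0]},
    {"slide":[0,0.73,-1.3],"twist":[0,0,0]},
    {"slide":[0,0.8,-1.25],"twist":[0,0,0]},
  ],
)

```text
time: 5.15
tcp_pos: [0.4698, 0.1084, 0.2192]
eef_rot: [-0.002, 0.691, 0.723, -0.003]
contact_force: [-20.3, 0.1, 9.7]
finger_gap: 0.0105
```

move_arm(
  motion=[
    {"slide":[0,0.68,-1.3],"twist":[0,0,0]},
    {"slide":[0,0.85,-1.2],"twist":[0,0,0]},
    {"slide":[0,1.01,-1.09],"twist":[0,0,0]},
    {"slide":[0,1.08,-1.03],"twist":[0,0,0]},
    {"slide":[0,1.14,-0.96],"twist":[0,0,0]},
    {"slide":[0,1.19,-0.89],"twist":[0,0,0]},
    {"slide":[0,1.24,-0.82],"twist":[0,0,0]},
    {"slide":[0,0,0],"twist":[0,0,0]},
  ],
)

```text
time: 5.95
tcp_pos: [0.5447, 0.1121, 0.2933]
eef_rot: [-0.0, 0.691, 0.723, 0.0]
contact_force: [-12.8, -1.1, 18.8]
finger_gap: 0.0101
```

```bash
python3 - <<'E'
from h import *
im,d=ctrl.get_image('side'); np.savez('side1.npz',im=im,d=d)
cv2.imwrite('pics/side1.png',cv2.resize(im[90:300,140:330,::-1],None,fx=3,fy=3,interpolation=cv2.INTER_CUBIC)[:600])
P=cloud(d,cal('side')); hsv=cv2.cvtColor(im,cv2.COLOR_RGB2HSV); m=np.zeros((384,512),bool); m[150:310,150:320]=1
red=m&((hsv[...,0]<6)|(hsv[...,0]>174))&(hsv[...,1]>170)&(hsv[...,2]>90)
q=P[red]; print(red.sum(),np.median(q,0)); o=ctrl.get_obs(); print(o['tcp_pos'],o['contact_force'])
E
```

```text
76 [0.547199   0.30811051 0.11749438]
[0.54410505 0.11208456 0.2929044 ] [-12.20866592  -0.52767211  16.51480842]
```

View pics/side1.png

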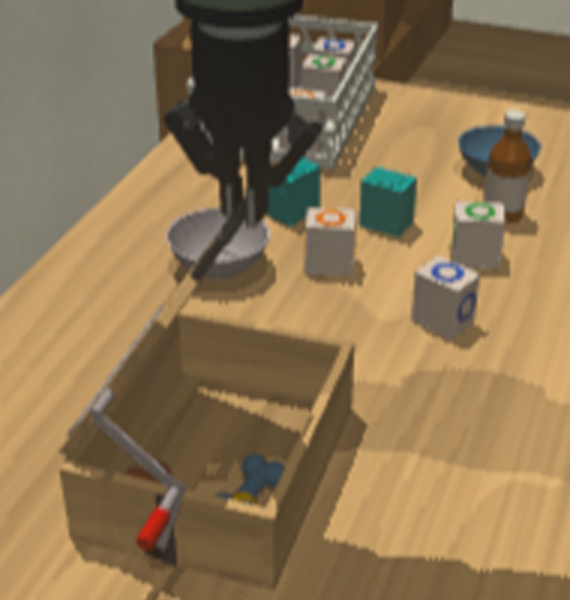

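The side crop shows the lid at about 1.02 rad with the knee still bent. The knob is at (155,525) and the lid pin at (100,405), with bones visible inside. I estimate the dead point at about 1.35 rad, so I continue slowly and ease off the radial push.

move_arm(
  motion=[
    {"slide":[0,0.77,-0.68],"twist":[0,0,0]},
    {"slide":[0,0.877,-0.463],"twist":[0,0,0]},
    {"slide":[0,0.894,-0.427],"twist":[0,0,0]},
    {"slide":[0,0.912,-0.391],"twist":[0,0,0]},
    {"slide":[0,0,-0.1],"twist":[0,0,0]},
    {"slide":[0,0,0],"twist":[0,0,0]},
  ],
)

```text
time: 6.6
tcp_pos: [0.5787, 0.1137, 0.312]
eef_rot: [-0.0, 0.691, 0.723, 0.0]
contact_force: [-2.2, 4.3, -2.0]
finger_gap: 0.0101
```

move_arm(
  motion=[
    {"slide":[0,0.464,-0.178],"twist":[0,0,0]},
    {"slide":[0,0,0],"twist":[0,0,0]},
  ],
)

```text
time: 6.8
tcp_pos: [0.5839, 0.114, 0.3143]
eef_rot: [-0.0, 0.691, 0.723, 0.0]
contact_force: [-4.4, 2.3, 5.5]
finger_gap: 0.0105
```

move_arm(
  motion=[
    {"slide":[0,0.465,-0.195],"twist":[0,0,0]},
    {"slide":[0,0.468,-0.187],"twist":[0,0,0]},
    {"slide":[0,0.471,-0.175],"twist":[0,0,0]},
    {"slide":[0,0,0],"twist":[0,0,0]},
  ],
)

```text
time: 7.2
tcp_pos: [0.5983, 0.1146, 0.3198]
eef_rot: [0.0, 0.691, 0.723, 0.0]
contact_force: [-4.0, 2.7, 6.4]
finger_gap: 0.0102
```

```bash
cat >> h.py <<'E'
def knob(tag):
    im,d=ctrl.get_image('side'); c=cal('side'); P=cloud(d,c); hsv=cv2.cvtColor(im,cv2.COLOR_RGB2HSV); m=np.zeros((384,512),bool); m[150:310,150:320]=1
    red=m&((hsv[...,0]<6)|(hsv[...,0]>174))&(hsv[...,1]>150)&(hsv[...,2]>80)
    k,l,s,ce=cv2.connectedComponentsWithStats(red.astype(np.uint8)); i=1+np.argmax(s[1:,4])
    q=P[l==i]; np.savez(tag+'.npz',im=im,d=d)
    o=ctrl.get_obs(); p=o['tcp_pos']
    print('knob surf',np.median(q,0).round(4),'px',ce[i].round(1),s[i,4],'tcp',p.round(4),'F',o['contact_force'].round(1),'th',np.arctan2(p[2]+.019-.096,.676-p[0]).round(3),'t',o['time'])
E
python3 -c "
from h import *
knob('s2')"
```

```text
knob surf [0.5739 0.3085 0.1212] px [180.5 261.8] 74 tcp [0.5981 0.1146 0.3198] F [-4.1  3.6  7. ] th 1.26 t 7.25
```

move_arm(
  motion=[
    {"slide":[0,0.474,-0.15],"twist":[0,0,0]},
    {"slide":[0,0.477,-0.14],"twist":[0,0,0]},
    {"slide":[0,0,0],"twist":[0,0,0]},
    {"slide":[0,0,0],"twist":[0,0,0]},
  ],
)

```text
time: 7.65
tcp_pos: [0.6077, 0.115, 0.3225]
eef_rot: [0.0, 0.691, 0.723, 0.0]
contact_force: [-1.4, 4.4, 4.8]
finger_gap: 0.0103
```

```bash
python3 -c "
from h import *
knob('s3')"
```

```text
knob surf [0.579  0.3089 0.1209] px [178.6 261.4] 75 tcp [0.6076 0.115  0.3225] F [-2.7  4.9  5.5] th 1.299 t 7.7
```

move_arm(
  motion=[
    {"slide":[0,0.36,-0.09],"twist":[0,0,0]},
    {"slide":[0,0,0],"twist":[0,0,0]},
    {"slide":[0,0,0],"twist":[0,0,0]},
  ],
)

```text
time: 8.0
tcp_pos: [0.6111, 0.1152, 0.3234]
eef_rot: [-0.0, 0.691, 0.723, 0.0]
contact_force: [-4.0, 4.4, 6.5]
finger_gap: 0.0105
```

```bash
python3 -c "
from h import *
knob('s4')"
```

```text
knob surf [0.5809 0.3098 0.1208] px [178.  261.2] 73 tcp [0.6111 0.1152 0.3234] F [-2.8  4.1  6.4] th 1.313 t 8.05
```

move_arm(
  motion=[
    {"slide":[0,0.2,-0.05],"twist":[0,0,0]},
    {"slide":[0,0,0],"twist":[0,0,0]},
    {"slide":[0,0,0],"twist":[0,0,0]},
  ],
)

```text
time: 8.35
tcp_pos: [0.6131, 0.1153, 0.324]
eef_rot: [-0.0, 0.691, 0.723, 0.0]
contact_force: [-3.5, 4.2, 7.1]
finger_gap: 0.0103
```

```bash
python3 -c "
from h import *
knob('s5')"
```

```text
knob surf [0.5818 0.309  0.1204] px [177.4 261.2] 74 tcp [0.6131 0.1153 0.3239] F [-3.1  4.5  6.4] th 1.321 t 8.4
```

move_arm(
  motion=[
    {"slide":[0,0.3,-0.07],"twist":[0,0,0]},
    {"slide":[0,0,0],"twist":[0,0,0]},
    {"slide":[0,0,0],"twist":[0,0,0]},
  ],
)

```text
time: 8.7
tcp_pos: [0.6162, 0.1155, 0.3245]
eef_rot: [0.0, 0.691, 0.723, 0.0]
contact_force: [-1.7, 4.0, 4.3]
finger_gap: 0.0101
```

```bash
python3 -c "
from h import *
knob('s6')"
```

```text
knob surf [0.5837 0.3094 0.1205] px [176.8 261. ] 72 tcp [0.6162 0.1154 0.3245] F [-1.4  3.8  4. ] th 1.334 t 8.75
```

move_arm(
  motion=[
    {"slide":[0,0.25,-0.05],"twist":[0,0,0]},
    {"slide":[0,0,0],"twist":[0,0,0]},
    {"slide":[0,0,0],"twist":[0,0,0]},
  ],
)

```text
time: 9.05
tcp_pos: [0.6187, 0.1156, 0.3251]
eef_rot: [0.0, 0.691, 0.723, 0.001]
contact_force: [-2.1, 4.6, 4.9]
finger_gap: 0.0101
```

```bash
python3 -c "
from h import *
knob('s7')"
```

```text
knob surf [0.5851 0.3095 0.1201] px [176.2 261. ] 72 tcp [0.6187 0.1156 0.325 ] F [-2.2  4.5  5.1] th 1.344 t 9.1
```

move_arm(
  motion=[
    {"slide":[0,0.25,-0.05],"twist":[0,0,0]},
    {"slide":[0,0,0],"twist":[0,0,0]},
    {"slide":[0,0,0],"twist":[0,0,0]},
  ],
)

```text
time: 9.4
tcp_pos: [0.6212, 0.1157, 0.3256]
eef_rot: [0.0, 0.691, 0.723, 0.001]
contact_force: [-1.9, 4.0, 6.1]
finger_gap: 0.0103
```

```bash
python3 -c "
from h import *
knob('s8')"
```

```text
knob surf [0.5871 0.3099 0.1203] px [175.5 261.1] 73 tcp [0.6212 0.1157 0.3256] F [-2.6  5.   6. ] th 1.354 t 9.45
```

move_arm(
  motion=[
    {"slide":[0,0.25,-0.05],"twist":[0,0,0]},
    {"slide":[0,0,0],"twist":[0,0,0]},
    {"slide":[0,0,0],"twist":[0,0,0]},
  ],
)

```text
time: 9.75
tcp_pos: [0.6237, 0.1158, 0.3262]
eef_rot: [-0.0, 0.691, 0.723, 0.001]
contact_force: [-2.5, 4.3, 6.9]
finger_gap: 0.0101
```

```bash
python3 -c "
from h import *
knob('s9')"
```

```text
knob surf [0.5885 0.3088 0.1194] px [175.  260.8] 74 tcp [0.6236 0.1158 0.3262] F [-1.8  5.5  6.9] th 1.364 t 9.8
```

move_arm(
  motion=[
    {"slide":[0,0.4,-0.075],"twist":[0,0,0]},
    {"slide":[0,0,0],"twist":[0,0,0]},
    {"slide":[0,0,0],"twist":[0,0,0]},
  ],
)

```text
time: 10.1
tcp_pos: [0.6276, 0.116, 0.327]
eef_rot: [0.0, 0.691, 0.723, 0.001]
contact_force: [-2.6, 4.5, 7.7]
finger_gap: 0.0105
```

```bash
python3 -c "
from h import *
knob('s10')"
```

```text
knob surf [0.5907 0.3112 0.1192] px [174.  260.8] 74 tcp [0.6276 0.116  0.327 ] F [-3.3  4.5  8.2] th 1.38 t 10.15
```

move_arm(
  motion=[
    {"slide":[0,0.3,-0.05],"twist":[0,0,0]},
    {"slide":[0,0,0],"twist":[0,0,0]},
    {"slide":[0,0,0],"twist":[0,0,0]},
  ],
)

```text
time: 10.45
tcp_pos: [0.6307, 0.1161, 0.3273]
eef_rot: [0.0, 0.691, 0.723, 0.001]
contact_force: [-0.6, 5.1, 4.1]
finger_gap: 0.01
```

```bash
python3 -c "
from h import *
knob('s11')"
```

```text
knob surf [0.5931 0.3097 0.1185] px [173.3 260.8] 74 tcp [0.6307 0.1161 0.3273] F [-1.2  5.4  4.7] th 1.392 t 10.5
```

move_arm(
  motion=[
    {"slide":[0,0.35,-0.055],"twist":[0,0,0]},
    {"slide":[0,0,0],"twist":[0,0,0]},
    {"slide":[0,0,0],"twist":[0,0,0]},
  ],
)

```text
time: 10.8
tcp_pos: [0.6342, 0.1163, 0.3279]
eef_rot: [0.0, 0.691, 0.723, 0.001]
contact_force: [-0.9, 4.3, 5.1]
finger_gap: 0.01
```

```bash
python3 -c "
from h import *
knob('s12')"
```

```text
knob surf [0.5959 0.3102 0.1183] px [172.3 260.7] 73 tcp [0.6342 0.1163 0.3279] F [-2.4  5.   5.8] th 1.406 t 10.85
```

move_arm(
  motion=[
    {"slide":[0,0.3,-0.045],"twist":[0,0,0]},
    {"slide":[0,0,0],"twist":[0,0,0]},
    {"slide":[0,0,0],"twist":[0,0,0]},
  ],
)

```text
time: 11.15
tcp_pos: [0.6372, 0.1165, 0.3284]
eef_rot: [0.0, 0.691, 0.723, 0.001]
contact_force: [-1.4, 4.7, 6.4]
finger_gap: 0.0102
```

```bash
python3 -c "
from h import *
knob('s13')"
```

```text
knob surf [0.5984 0.3103 0.1166] px [171.3 260.8] 72 tcp [0.6372 0.1165 0.3284] F [-1.5  4.8  6.2] th 1.418 t 11.2
```

move_arm(
  motion=[
    {"slide":[0,0.25,-0.035],"twist":[0,0,0]},
    {"slide":[0,0,0],"twist":[0,0,0]},
    {"slide":[0,0,0],"twist":[0,0,0]},
  ],
)

```text
time: 11.5
tcp_pos: [0.6397, 0.1166, 0.3288]
eef_rot: [0.0, 0.691, 0.723, 0.001]
contact_force: [-3.0, 4.7, 7.1]
finger_gap: 0.0104
```

```bash
python3 -c "
from h import *
knob('s14')"
```

```text
knob surf [0.6011 0.3108 0.1166] px [170.5 260.6] 70 tcp [0.6397 0.1166 0.3288] F [-1.2  4.4  6.9] th 1.428 t 11.55
```

move_arm(
  motion=[
    {"slide":[0,0.2,-0.03],"twist":[0,0,0]},
    {"slide":[0,0,0],"twist":[0,0,0]},
    {"slide":[0,0,0],"twist":[0,0,0]},
    {"slide":[0,0,0],"twist":[0,0,0]},
  ],
)

```text
time: 11.95
tcp_pos: [0.6416, 0.1167, 0.3291]
eef_rot: [0.0, 0.691, 0.723, 0.001]
contact_force: [-1.5, 4.9, 6.5]
finger_gap: 0.0104
```

```bash
python3 -c "
from h import *
knob('s15')"
```

```text
knob surf [0.6036 0.3109 0.1156] px [169.5 260.8] 69 tcp [0.6416 0.1167 0.3291] F [-1.   4.8  7.2] th 1.435 t 12.0
```

move_arm(
  motion=[
    {"slide":[0,0.2,-0.025],"twist":[0,0,0]},
    {"slide":[0,0,0],"twist":[0,0,0]},
    {"slide":[0,0,0],"twist":[0,0,0]},
    {"slide":[0,0,0],"twist":[0,0,0]},
  ],
)

```text
time: 12.4
tcp_pos: [0.6436, 0.1168, 0.329]
eef_rot: [-0.0, 0.691, 0.723, 0.0]
contact_force: [-1.6, 4.7, 4.4]
finger_gap: 0.0106
```

```bash
python3 -c "
from h import *
knob('s16')"
```

```text
knob surf [0.6229 0.3102 0.1072] px [162.9 261.3] 65 tcp [0.6436 0.1168 0.3291] F [-2.6  5.   3.8] th 1.443 t 12.45
```

move_arm(
  motion=[
    {"slide":[0,0.15,-0.02],"twist":[0,0,0]},
    {"slide":[0,0,0],"twist":[0,0,0]},
    {"slide":[0,0,0],"twist":[0,0,0]},
    {"slide":[0,0,0],"twist":[0,0,0]},
  ],
)

```text
time: 12.85
tcp_pos: [0.645, 0.1168, 0.3292]
eef_rot: [-0.0, 0.691, 0.723, 0.0]
contact_force: [-3.0, 5.6, 2.9]
finger_gap: 0.0104
```

```bash
python3 -c "
from h import *
knob('s17')"
```

```text
knob surf [0.6215 0.311  0.1077] px [163.3 261.3] 65 tcp [0.645  0.1168 0.3293] F [-2.   5.8  4.3] th 1.449 t 12.9
```

move_arm(
  motion=[
    {"slide":[0,-0.25,0.03],"twist":[0,0,0]},
    {"slide":[0,-0.25,0.03],"twist":[0,0,0]},
    {"slide":[0,-0.25,0.035],"twist":[0,0,0]},
    {"slide":[0,-0.2,0.03],"twist":[0,0,0]},
    {"slide":[0,0,0],"twist":[0,0,0]},
    {"slide":[0,0,0],"twist":[0,0,0]},
  ],
)

```text
time: 13.5
tcp_pos: [0.6356, 0.1164, 0.3279]
eef_rot: [-0.0, 0.691, 0.723, 0.0]
contact_force: [-1.1, 5.5, 0.4]
finger_gap: 0.0101
```

```bash
python3 -c "
from h import *
knob('s18')"
```

```text
knob surf [0.626  0.3117 0.1048] px [161.9 261.7] 64 tcp [0.6356 0.1164 0.3279] F [-1.5  5.6  2.1] th 1.411 t 13.55
```

move_arm(
  motion=[
    {"slide":[0,-0.2,0.03],"twist":[0,0,0]},
    {"slide":[0,0,0],"twist":[0,0,0]},
    {"slide":[0,0,0],"twist":[0,0,0]},
  ],
)

```text
time: 13.85
tcp_pos: [0.6336, 0.1163, 0.3276]
eef_rot: [-0.0, 0.691, 0.723, 0.0]
contact_force: [-1.1, 5.2, 1.5]
finger_gap: 0.0105
```

```bash
python3 -c "
from h import *
knob('s19')"
```

```text
knob surf [0.6261 0.3116 0.1042] px [161.6 261.9] 65 tcp [0.6336 0.1163 0.3275] F [-2.2  5.1  1.1] th 1.403 t 13.9
```

move_arm(
  motion=[
    {"slide":[0,-0.2,0.03],"twist":[0,0,0]},
    {"slide":[0,0,0],"twist":[0,0,0]},
    {"slide":[0,0,0],"twist":[0,0,0]},
  ],
)

```text
time: 14.2
tcp_pos: [0.6317, 0.1162, 0.3272]
eef_rot: [-0.0, 0.691, 0.723, 0.0]
contact_force: [-0.3, 5.1, 1.4]
finger_gap: 0.0106
```

```bash
python3 -c "
from h import *
knob('s20')"
```

```text
knob surf [0.6258 0.3113 0.1044] px [161.8 261.8] 64 tcp [0.6317 0.1162 0.3272] F [ 0.4  5.  -0.2] th 1.396 t 14.25
```

move_arm(
  motion=[
    {"slide":[0,-0.1,0.01],"twist":[0,0,0]},
    {"slide":[0,0,0],"twist":[0,0,0]},
    {"slide":[0,0,0],"twist":[0,0,0]},
  ],
)

```text
time: 14.55
tcp_pos: [0.6307, 0.1161, 0.327]
eef_rot: [-0.0, 0.691, 0.723, 0.0]
contact_force: [0.4, 7.4, -0.7]
finger_gap: 0.0105
```

```bash
python3 -c "
from h import *
knob('s21')"
```

```text
knob surf [0.6257 0.311  0.104 ] px [161.9 261.9] 66 tcp [0.6308 0.1162 0.327 ] F [-0.2  4.9 -0.3] th 1.392 t 14.6
```

The knob jumped back at the dead point and has stopped moving, so the lid is resting on the locked stay. I release it.

move_arm(
  motion=[
    {"slide":[0,0,0],"twist":[0,0,0]},
    {"slide":[0,0,0],"twist":[0,0,0]},
    {"slide":[0,0,0],"twist":[0,0,0]},
    {"slide":[0,0,0],"twist":[0,0,0]},
  ],
  fingers=150,
)

```text
time: 15.0
tcp_pos: [0.6305, 0.1156, 0.3271]
eef_rot: [0.0, 0.691, 0.723, -0.0]
contact_force: [-0.5, -0.1, 0.6]
finger_gap: 0.0353
```

move_arm(
  motion=[
    {"slide":[0,0,-2],"twist":[0,0,0]},
    {"slide":[0,0,-4],"twist":[0,0,0]},
    {"slide":[0,0,-3],"twist":[0,0,0]},
  ],
)

```text
time: 15.3
tcp_pos: [0.6303, 0.1156, 0.4193]
eef_rot: [0.0, 0.691, 0.723, 0.001]
contact_force: [-0.3, 0.2, -0.1]
finger_gap: 0.0355
```

```bash
python3 - <<'E'
from h import *
knob('s22')
im=np.load('s22.npz')['im']; sc,_=ctrl.get_image('scene')
a=cv2.resize(im[60:300,130:330,::-1],(400,480),interpolation=cv2.INTER_CUBIC); b=cv2.resize(sc[90:330,150:350,::-1],(400,480),interpolation=cv2.INTER_CUBIC)
cv2.imwrite('pics/s22.png',np.hstack([a,b]))
E
```

```text
knob surf [0.6259 0.3108 0.1041] px [161.9 261.8] 65 tcp [0.6307 0.1159 0.4233] F [-1.8 -0.   3.3] th 1.441 t 15.35
```

View pics/s22.png

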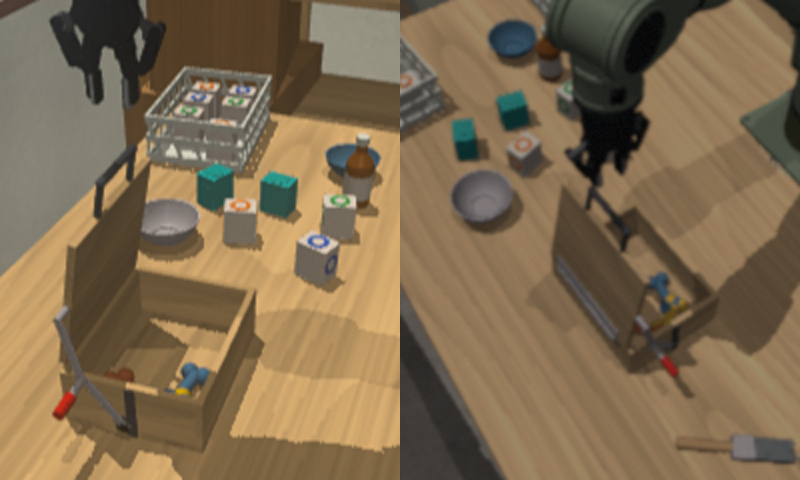

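move_arm(
  motion=[
    {"slide":[0,0,0],"twist":[0,0,8.48]},
    {"slide":[0,0,0],"twist":[0,0,8.48]},
    {"slide":[0,0,0],"twist":[0,0,8.48]},
    {"slide":[0,0,0],"twist":[0,0,8.48]},
    {"slide":[0,0,0],"twist":[0,0,8.48]},
    {"slide":[0,0,0],"twist":[0,0,8.48]},
    {"slide":[0,0,0],"twist":[0,0,8.48]},
    {"slide":[0,0,0],"twist":[0,0,8.48]},
    {"slide":[0,0,0],"twist":[0,0,8.48]},
  ],
)

```text
time: 16.3
tcp_pos: [0.6305, 0.1157, 0.4167]
eef_rot: [0.0, 0.99, 0.138, -0.0]
contact_force: [-0.1, 1.0, 0.1]
finger_gap: 0.0352
```

move_arm(
  motion=[
    {"slide":[-1.42,3.63,0],"twist":[0,0,0]},
    {"slide":[-1.42,3.63,0],"twist":[0,0,0]},
    {"slide":[-1.42,3.63,0],"twist":[0,0,0]},
    {"slide":[-1.42,3.63,0],"twist":[0,0,0]},
    {"slide":[-1.42,3.63,2.8],"twist":[0,0,0]},
    {"slide":[-1.42,3.63,2.8],"twist":[0,0,0]},
    {"slide":[-1.42,3.63,2.8],"twist":[0,0,0]},
    {"slide":[-1.42,3.63,2.8],"twist":[0,0,0]},
    {"slide":[-1.42,3.63,2.8],"twist":[0,0,0]},
    {"slide":[-1.42,3.63,2.8],"twist":[0,0,0]},
  ],
  fingers=0,
)

```text
time: 17.3
tcp_pos: [0.5951, -0.274, 0.2478]
eef_rot: [-0.0, 0.99, 0.141, -0.0]
contact_force: [0.9, -0.8, 0.1]
finger_gap: 0.0852
```

```bash
python3 - <<'E'
from h import *
o=ctrl.get_obs(); q=o['eef_rot']; print(o['tcp_pos'],np.degrees(2*np.arctan2(q[2],q[1])))
c=cal('wrist'); im,d=ctrl.get_image('wrist'); P=cloudw(d,c); np.savez('w2.npz',im=im,d=d)
top=(P[...,2]>.062)&(P[...,2]<.08)&(np.hypot(P[...,0]-.597,P[...,1]+.272)<.07)
k,l,s,ce=cv2.connectedComponentsWithStats(cv2.erode(top.astype(np.uint8),np.ones((3,3))))
for i in range(1,k):
    if s[i,4]>100: print(ce[i],s[i,4],cv2.minAreaRect((P[l==i][:,:2]*1000).astype(np.float32)),np.median(P[l==i],0),np.median(im[l==i],0))
cv2.imwrite('pics/w2.png',im[:,:,::-1])
E
```

```text
[ 0.59513704 -0.27404456  0.2477718 ] 16.245163122462742
[259.24088748 169.70047544] 1893 ((597.1130981445312, -276.8372497558594), (57.480804443359375, 42.23395538330078), 17.004047393798828) [ 0.59844118 -0.27666418  0.07098996] [187. 166. 152.]
```

View pics/w2.png

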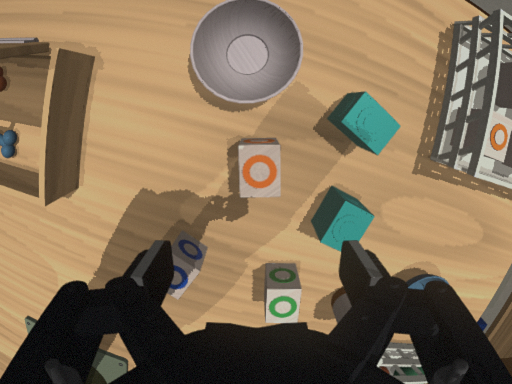

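The carton with the orange ring is at pixel (259,170), directly ahead of the tool, with yaw 17°. The teal block at (342,218) is clear of the finger path when the fingers are partly closed.

move_arm(
  motion=[
    {"slide":[0.15,0.3,4],"twist":[0,0,0.7]},
    {"slide":[0,0,4],"twist":[0,0,0]},
    {"slide":[0,0,4],"twist":[0,0,0]},
    {"slide":[0,0,4],"twist":[0,0,0]},
    {"slide":[0,0,3],"twist":[0,0,0]},
    {"slide":[0,0,2],"twist":[0,0,0]},
    {"slide":[0,0,0.7],"twist":[0,0,0]},
    {"slide":[0,0,0],"twist":[0,0,0]},
  ],
  fingers=55,
)

```text
time: 18.15
tcp_pos: [0.5977, -0.2748, 0.0316]
eef_rot: [-0.0, 0.991, 0.135, -0.0]
contact_force: [-0.9, -0.6, 0.0]
finger_gap: 0.0673
```

move_arm(
  motion=[
    {"slide":[0,0,0],"twist":[0,0,0]},
    {"slide":[0,0,0],"twist":[0,0,0]},
    {"slide":[0,0,0],"twist":[0,0,0]},
    {"slide":[0,0,0],"twist":[0,0,0]},
  ],
  fingers=255,
  grip_force=30,
)

```text
time: 18.55
tcp_pos: [0.5986, -0.2752, 0.0335]
eef_rot: [0.0, 0.991, 0.135, 0.001]
contact_force: [-1.2, -0.7, 7.9]
finger_gap: 0.0462
```

move_arm(
  motion=[
    {"slide":[0,0,-1],"twist":[0,0,0]},
    {"slide":[0,0,-3],"twist":[0,0,0]},
    {"slide":[0,0,-4],"twist":[0,0,0]},
    {"slide":[0,0,-4],"twist":[0,0,0]},
    {"slide":[0,0,-4],"twist":[0,0,0]},
    {"slide":[0,0,-3],"twist":[0,0,0]},
  ],
)

```text
time: 19.15
tcp_pos: [0.5982, -0.2749, 0.2259]
eef_rot: [0.001, 0.991, 0.135, 0.001]
contact_force: [0.5, 0.3, -1.3]
finger_gap: 0.0459
```

move_arm(
  motion=[
    {"slide":[0,0,0],"twist":[0,0,6.4]},
    {"slide":[0,0,0],"twist":[0,0,6.4]},
    {"slide":[-0.66,-4.17,0],"twist":[0,0,0]},
    {"slide":[-0.66,-4.17,0],"twist":[0,0,0]},
    {"slide":[-0.66,-4.17,0],"twist":[0,0,0]},
    {"slide":[-0.66,-4.17,0],"twist":[0,0,0]},
    {"slide":[-0.66,-4.17,0],"twist":[0,0,0]},
    {"slide":[-0.66,-4.17,0],"twist":[0,0,0]},
    {"slide":[-0.66,-4.17,0],"twist":[0,0,0]},
    {"slide":[-0.66,-4.17,0],"twist":[0,0,0]},
  ],
)

```text
time: 20.15
tcp_pos: [0.5287, 0.0574, 0.2231]
eef_rot: [-0.0, 1.0, 0.024, 0.001]
contact_force: [1.8, 1.2, -1.8]
finger_gap: 0.0457
```

```bash
python3 - <<'E'
from h import *
o=ctrl.get_obs(); q=o['eef_rot']; print(o['tcp_pos'],np.degrees(2*np.arctan2(q[2],q[1])),o['contact_force'])
c=cal('wrist'); im,d=ctrl.get_image('wrist'); P=cloudw(d,c); np.savez('w3.npz',im=im,d=d)
w=(np.abs(P[...,2]-.09)<.006)&(np.abs(P[...,0]-.57)<.15)&(P[...,1]<.27)&(P[...,1]>-.08)
q=P[w]
fr=q[(q[:,1]>.03)&(q[:,1]<.2)&(q[:,0]<.5)]; print('front wall x',np.percentile(fr[:,0],[2,50,98]),len(fr))
rt=q[(q[:,0]>.5)&(q[:,0]<.62)&(q[:,1]<.03)]; print('right wall y',np.percentile(rt[:,1],[2,50,98]) if len(rt) else 0,len(rt))
cv2.imwrite('pics/w3.png',im[:,:,::-1])
E
```

```text
[0.52866639 0.05742532 0.2231476 ] 2.7473159549944515 [ 1.75915663  1.19657152 -1.76866695]
front wall x [0.47238094 0.48018677 0.48526603] 825
right wall y [-0.01705585 -0.00977604 -0.00328372] 1416
```

View pics/w3.png

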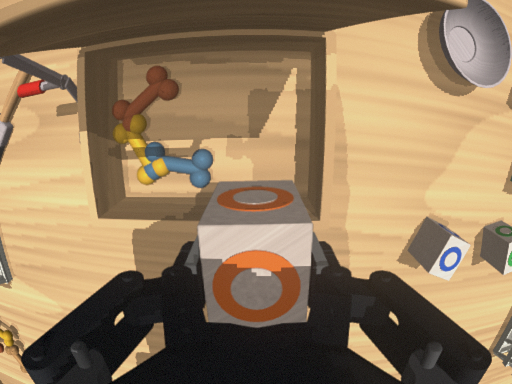

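The carton hangs over the empty right half of the chest with the walls clear around it. The bones sit to the left, at columns 115–210.

move_arm(
  motion=[
    {"slide":[0,0,4],"twist":[0,0,0]},
    {"slide":[0,0,4],"twist":[0,0,0]},
    {"slide":[0,0,4],"twist":[0,0,0]},
    {"slide":[0,0,3],"twist":[0,0,0]},
    {"slide":[0,0,1.5],"twist":[0,0,0]},
    {"slide":[0,0,0.6],"twist":[0,0,0]},
    {"slide":[0,0,0.3],"twist":[0,0,0]},
    {"slide":[0,0,0],"twist":[0,0,0]},
  ],
)

```text
time: 21.0
tcp_pos: [0.5296, 0.0558, 0.0488]
eef_rot: [-0.0, 1.0, 0.024, 0.0]
contact_force: [0.6, 0.3, -2.1]
finger_gap: 0.046
```

move_arm(
  motion=[
    {"slide":[0,0,0.25],"twist":[0,0,0]},
    {"slide":[0,0,0],"twist":[0,0,0]},
  ],
)

```text
time: 21.2
tcp_pos: [0.5295, 0.0559, 0.046]
eef_rot: [-0.0, 1.0, 0.024, 0.0]
contact_force: [-0.3, -0.5, -1.6]
finger_gap: 0.0458
```

move_arm(
  motion=[
    {"slide":[0,0,0.15],"twist":[0,0,0]},
    {"slide":[0,0,0],"twist":[0,0,0]},
  ],
)

```text
time: 21.4
tcp_pos: [0.5293, 0.0559, 0.0441]
eef_rot: [-0.0, 1.0, 0.024, 0.0]
contact_force: [0.2, 0.2, -1.7]
finger_gap: 0.0459
```

move_arm(
  motion=[
    {"slide":[0,0,0.1],"twist":[0,0,0]},
    {"slide":[0,0,0],"twist":[0,0,0]},
  ],
)

```text
time: 21.6
tcp_pos: [0.5293, 0.0558, 0.0434]
eef_rot: [-0.0, 1.0, 0.024, 0.0]
contact_force: [-2.3, -0.8, 7.0]
finger_gap: 0.0459
```

move_arm(
  motion=[
    {"slide":[0,0,0.1],"twist":[0,0,0]},
    {"slide":[0,0,0],"twist":[0,0,0]},
  ],
)

```text
time: 21.8
tcp_pos: [0.5293, 0.0557, 0.0433]
eef_rot: [-0.0, 1.0, 0.024, 0.0]
contact_force: [-7.7, -1.8, 28.8]
finger_gap: 0.0452
```

move_arm(
  motion=[
    {"slide":[0,0,0],"twist":[0,0,0]},
    {"slide":[0,0,0],"twist":[0,0,0]},
    {"slide":[0,0,0],"twist":[0,0,0]},
    {"slide":[0,0,-1],"twist":[0,0,0]},
    {"slide":[0,0,-3],"twist":[0,0,0]},
    {"slide":[0,0,-4],"twist":[0,0,0]},
    {"slide":[-1,0,-4],"twist":[0,0,0]},
    {"slide":[-2,0,-4],"twist":[0,0,0]},
    {"slide":[-1,0,-4],"twist":[0,0,0]},
  ],
  fingers=75,
)

```text
time: 22.7
tcp_pos: [0.4878, 0.0538, 0.2443]
eef_rot: [-0.0, 1.0, 0.024, -0.0]
contact_force: [0.3, 0.4, -0.2]
finger_gap: 0.0605
```

move_arm(
  motion=[
    {"slide":[0,0,0],"twist":[0,0,-8.5]},
    {"slide":[0,0,0],"twist":[0,0,-8.5]},
    {"slide":[0,0,0],"twist":[0,0,-8.5]},
    {"slide":[0,0,0],"twist":[0,0,-8.5]},
    {"slide":[0,0,0],"twist":[0,0,-8.5]},
    {"slide":[0,0,0],"twist":[0,0,-8.5]},
    {"slide":[0,0,0],"twist":[0,0,-8.5]},
    {"slide":[0,0,0],"twist":[0,0,-8.5]},
    {"slide":[0,0,0],"twist":[0,0,-8.5]},
    {"slide":[0,0,0],"twist":[0,0,-8.5]},
  ],
  fingers=130,
)

```text
time: 23.7
tcp_pos: [0.4892, 0.0537, 0.2427]
eef_rot: [0.0, 0.719, 0.695, -0.0]
contact_force: [0.3, -0.1, -0.4]
finger_gap: 0.0417
```

```bash
python3 - <<'E'
from h import *
o=ctrl.get_obs(); q=o['eef_rot']; print(o['tcp_pos'],np.degrees(2*np.arctan2(q[2],q[1])),o['contact_force'])
c=cal('side'); im,d=ctrl.get_image('side'); P=cloud(d,c)
w=(P[...,2]>.065)&(P[...,2]<.088)&(P[...,0]>.49)&(P[...,0]<.58)&(P[...,1]>.02)&(P[...,1]<.09)
print(w.sum(),cv2.minAreaRect((P[w][:,:2]*1000).astype(np.float32)),np.median(P[w],0))
E
```

```text
[0.48917416 0.05365836 0.24272702] 88.09054481975369 [ 0.26785504 -0.10343265 -0.44488506]
286 ((527.4757690429688, 58.64922332763672), (60.31908416748047, 49.879234313964844), 4.42394495010376) [0.52507148 0.06630146 0.07899172]
```

move_arm(
  motion=[
    {"slide":[0,0,0],"twist":[0,0,-4.7]},
    {"slide":[4.54,1.0,0],"twist":[0,0,0]},
    {"slide":[4.54,1.0,0],"twist":[0,0,0]},
    {"slide":[4.54,1.0,0],"twist":[0,0,0]},
    {"slide":[4.54,1.0,0],"twist":[0,0,0]},
    {"slide":[4.54,2.2,0],"twist":[0,0,0]},
    {"slide":[4.54,2.2,0],"twist":[0,0,0]},
    {"slide":[0,0,0],"twist":[0,-8,0]},
    {"slide":[0,0,0],"twist":[0,-7,0]},
  ],
)

```text
time: 24.65
tcp_pos: [0.561, 0.3295, 0.243]
eef_rot: [0.096, 0.687, 0.715, -0.091]
contact_force: [-0.6, -1.1, 0.7]
finger_gap: 0.0416
```

```bash
python3 - <<'E'
from h import *
o=ctrl.get_obs(); q=o['eef_rot']; print(o['tcp_pos'],q,'q',o['q'].round(2))
M=Rn.from_quat([q[1],q[2],q[3],q[0]]).as_matrix(); print(M.round(3))
c=cal('wrist'); im,d=ctrl.get_image('wrist'); P=cloudw(d,c); np.savez('w4.npz',im=im,d=d)
hsv=cv2.cvtColor(im,cv2.COLOR_RGB2HSV); red=(hsv[...,1]>150)&((hsv[...,0]<8)|(hsv[...,0]>172))&(np.abs(P[...,0]-.62)<.06)&(np.abs(P[...,1]-.31)<.06)
k,l,s,ce=cv2.connectedComponentsWithStats(red.astype(np.uint8)); i=1+np.argmax(s[1:,4]); X=P[l==i]
print(ce[i],s[i],np.median(X,0),X.min(0),X.max(0), 'cam',-c[0].T@c[1])
knob('s30')
cv2.imwrite('pics/w4.png',im[:,:,::-1])
E
```

```text
[0.56096454 0.32952476 0.24298137] [ 0.09649891  0.68684295  0.71454768 -0.09141304] q [-0.58  0.93 -0.29  0.95  0.43  1.48 -0.82]
[[-0.038  0.999  0.012]
 [ 0.964  0.04  -0.263]
 [-0.263  0.002 -0.965]]
[321.14  164.946] [313 147  17  36 500] [0.62532612 0.31043327 0.10495946] [0.61894875 0.25025375 0.03133202] [0.65430975 0.32686327 0.10817934] cam [0.55607318 0.43696245 0.36211122]
knob surf [0.6259 0.3103 0.1041] px [161.9 261.8] 65 tcp [0.559  0.3321 0.2411] F [ 0.2  1.4 -1. ] th 0.952 t 24.75
```

View pics/w4.png

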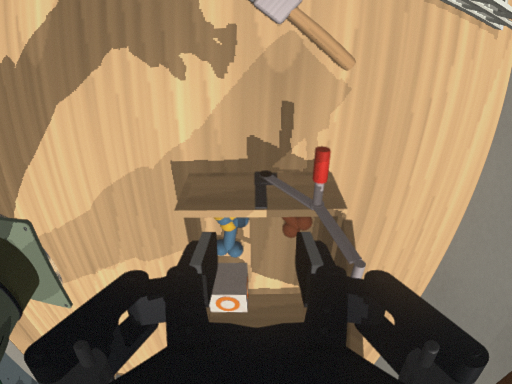

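Viewed from above the stay, the knob is at (321,165), the foot pin at (266,175), the lid pin at (357,265), and the carton stands inside at (228,285). The knob centre works out at (0.6275, 0.3105, 0.098) and the foot at about (0.575, 0.023).

move_arm(
  motion=[
    {"slide":[0.6,2.25,2.1],"twist":[0,0,0]},
    {"slide":[0.6,2.25,2.1],"twist":[0,0,0]},
    {"slide":[0.57,2.25,2.06],"twist":[0,0,0]},
    {"slide":[0,0,0],"twist":[0,0,0]},
    {"slide":[0,0,0],"twist":[0,0,0]},
  ],
)

```text
time: 25.25
tcp_pos: [0.6286, 0.3322, 0.1772]
eef_rot: [0.094, 0.687, 0.715, -0.09]
contact_force: [0.5, 0.0, 0.7]
finger_gap: 0.0419
```

```bash
cat >> h.py <<'E'
def tool(target,n=None):
    o=ctrl.get_obs(); q=o['eef_rot']; M=Rn.from_quat([q[1],q[2],q[3],q[0]]).as_matrix(); p=o['tcp_pos']
    print('tcp',p.round(4),'z',M[:,2].round(3),'slide cm',(M.T@(np.array(target)-p)*100).round(2),'F',o['contact_force'].round(1)); return M
E
python3 - <<'E'
from h import *
tool((.6277,.309,.0797))
c=cal('wrist'); im,d=ctrl.get_image('wrist'); P=cloudw(d,c)
hsv=cv2.cvtColor(im,cv2.COLOR_RGB2HSV); red=(hsv[...,1]>150)&((hsv[...,0]<8)|(hsv[...,0]>172))&(np.abs(P[...,0]-.62)<.06)&(np.abs(P[...,1]-.31)<.06)
k,l,s,ce=cv2.connectedComponentsWithStats(red.astype(np.uint8)); i=1+np.argmax(s[1:,4]); X=P[l==i]
print(ce[i],s[i],np.median(X,0),np.percentile(X,5,axis=0),np.percentile(X,95,axis=0),'cam',-c[0].T@c[1])
w=np.load('w4.npz'); print('need foot later')
cv2.imwrite('pics/w5.png',im[:,:,::-1])
E
```

```text
tcp [0.6286 0.3322 0.1772] z [ 0.011 -0.258 -0.966] slide cm [ 0.28 -0.18 10.02] F [0.5 0.  0.7]
[253.65944645 201.18411552] [244 179  20  46 831] [0.62711583 0.31267821 0.10470064] [0.62041463 0.29355953 0.09856978] [0.63401119 0.32621512 0.10655189] cam [0.62385609 0.43903029 0.29693975]
need foot later
```

move_arm(
  motion=[
    {"slide":[0.28,-0.15,3],"twist":[0,0,0]},
    {"slide":[0,0,3],"twist":[0,0,0]},
    {"slide":[0,0,2],"twist":[0,0,0]},
    {"slide":[0,0,1.2],"twist":[0,0,0]},
    {"slide":[0,0,0.8],"twist":[0,0,0]},
    {"slide":[0,0,0],"twist":[0,0,0]},
    {"slide":[0,0,0],"twist":[0,0,0]},
  ],
)

```text
time: 26.0
tcp_pos: [0.6283, 0.3099, 0.0809]
eef_rot: [0.094, 0.686, 0.716, -0.09]
contact_force: [0.2, 0.8, -0.1]
finger_gap: 0.042
```

move_arm(
  motion=[
    {"slide":[0,0,0],"twist":[0,0,0]},
    {"slide":[0,0,0],"twist":[0,0,0]},
    {"slide":[0,0,0],"twist":[0,0,0]},
  ],
  fingers=185,
  grip_force=20,
)

```text
time: 26.3
tcp_pos: [0.6282, 0.3096, 0.0801]
eef_rot: [0.094, 0.686, 0.716, -0.09]
contact_force: [-0.5, -0.8, -0.2]
finger_gap: 0.0236
```

move_arm(
  motion=[
    {"slide":[0,0,0],"twist":[0,0,0]},
    {"slide":[0,0,0],"twist":[0,0,0]},
    {"slide":[0,0,0],"twist":[0,0,0]},
    {"slide":[0,0,0],"twist":[0,0,0]},
  ],
  fingers=255,
)

```text
time: 26.7
tcp_pos: [0.6281, 0.3095, 0.0799]
eef_rot: [0.094, 0.686, 0.716, -0.09]
contact_force: [-1.3, -0.0, 4.1]
finger_gap: 0.0151
```

```bash
python3 - <<'E'
from h import *
tool((0.6282,.3096,.0801))
E
```

```text
tcp [0.6281 0.3095 0.0799] z [ 0.011 -0.258 -0.966] slide cm [ 0.01  0.01 -0.03] F [-1.3 -0.   4.1]
```

```bash
cat > arc.py <<'E'
import numpy as np
def rows(phis,r=91.5):
    for a,b in zip(phis[:-1],phis[1:]):
        dx=r*(np.sin(b)-np.sin(a)); dz=r*(np.cos(b)-np.cos(a))
        print(round(b,3),'slide cm',np.round([-.0258*dz,.1*dx,-.0966*dz],3))
E
python3 -c "
from arc import *
rows(np.linspace(.615,-1.169,46))"
```

```text
0.575 slide cm [-0.052 -0.3   -0.196]
0.536 slide cm [-0.049 -0.308 -0.185]
0.496 slide cm [-0.046 -0.316 -0.173]
0.456 slide cm [-0.043 -0.322 -0.161]
0.417 slide cm [-0.04  -0.329 -0.148]
0.377 slide cm [-0.036 -0.335 -0.135]
0.337 slide cm [-0.033 -0.34  -0.123]
0.298 slide cm [-0.029 -0.345 -0.109]
0.258 slide cm [-0.026 -0.349 -0.096]
0.219 slide cm [-0.022 -0.352 -0.083]
0.179 slide cm [-0.018 -0.356 -0.069]
0.139 slide cm [-0.015 -0.358 -0.056]
0.1 slide cm [-0.011 -0.36  -0.042]
0.06 slide cm [-0.007 -0.362 -0.028]
0.02 slide cm [-0.004 -0.362 -0.014]
-0.019 slide cm [-0.    -0.363 -0.   ]
-0.059 slide cm [ 0.004 -0.362  0.014]
-0.099 slide cm [ 0.007 -0.362  0.028]
-0.138 slide cm [ 0.011 -0.36   0.041]
-0.178 slide cm [ 0.015 -0.358  0.055]
-0.218 slide cm [ 0.018 -0.356  0.069]
-0.257 slide cm [ 0.022 -0.353  0.082]
-0.297 slide cm [ 0.026 -0.349  0.096]
-0.336 slide cm [ 0.029 -0.345  0.109]
-0.376 slide cm [ 0.033 -0.34   0.122]
-0.416 slide cm [ 0.036 -0.335  0.135]
-0.455 slide cm [ 0.039 -0.329  0.148]
-0.495 slide cm [ 0.043 -0.323  0.16 ]
-0.535 slide cm [ 0.046 -0.316  0.173]
-0.574 slide cm [ 0.049 -0.308  0.184]
-0.614 slide cm [ 0.052 -0.301  0.196]
-0.654 slide cm [ 0.055 -0.292  0.208]
-0.693 slide cm [ 0.058 -0.284  0.219]
-0.733 slide cm [ 0.061 -0.274  0.229]
-0.773 slide cm [ 0.064 -0.265  0.24 ]
-0.812 slide cm [ 0.067 -0.255  0.249]
-0.852 slide cm [ 0.069 -0.244  0.259]
-0.891 slide cm [ 0.072 -0.233  0.268]
-0.931 slide cm [ 0.074 -0.222  0.277]
-0.971 slide cm [ 0.076 -0.211  0.285]
-1.01 slide cm [ 0.078 -0.199  0.293]
-1.05 slide cm [ 0.08  -0.187  0.3  ]
-1.09 slide cm [ 0.082 -0.174  0.307]
-1.129 slide cm [ 0.084 -0.161  0.314]
-1.169 slide cm [ 0.085 -0.148  0.32 ]
```

move_arm(
  motion=[
    {"slide":[-0.05,-0.3,-0.2],"twist":[0,0,0]},
    {"slide":[-0.05,-0.31,-0.185],"twist":[0,0,0]},
    {"slide":[0,0,0],"twist":[0,0,0]},
  ],
)

```text
time: 27.0
tcp_pos: [0.6219, 0.3092, 0.084]
eef_rot: [0.094, 0.686, 0.716, -0.09]
contact_force: [3.0, 0.8, -3.4]
finger_gap: 0.0151
```

move_arm(
  motion=[
    {"slide":[-0.045,-0.315,-0.175],"twist":[0,0,0]},
    {"slide":[-0.045,-0.32,-0.16],"twist":[0,0,0]},
    {"slide":[0,0,0],"twist":[0,0,0]},
  ],
)

```text
time: 27.3
tcp_pos: [0.6154, 0.3088, 0.0875]
eef_rot: [0.094, 0.686, 0.716, -0.09]
contact_force: [2.4, -0.1, -2.4]
finger_gap: 0.0151
```

move_arm(
  motion=[
    {"slide":[-0.04,-0.33,-0.15],"twist":[0,0,0]},
    {"slide":[-0.036,-0.335,-0.135],"twist":[0,0,0]},
    {"slide":[-0.033,-0.34,-0.123],"twist":[0,0,0]},
    {"slide":[-0.03,-0.345,-0.11],"twist":[0,0,0]},
    {"slide":[0,0,0],"twist":[0,0,0]},
  ],
)

```text
time: 27.8
tcp_pos: [0.6018, 0.3082, 0.0929]
eef_rot: [0.094, 0.686, 0.716, -0.09]
contact_force: [1.9, -1.3, -1.9]
finger_gap: 0.0153
```

```bash
python3 - <<'E'
from h import *
tool((0.6282,.3096,.0801))
im,d=ctrl.get_image('side'); P=cloud(d,cal('side'))
# lid: highest handle points near x .5-.68, y .05-.18
m=(P[...,2]>.15)&(P[...,0]>.42)&(P[...,0]<.72)&(P[...,1]>.05)&(P[...,1]<.18)&(im.max(-1)<80)
q=P[m]; print(len(q),np.median(q,0)); th=np.arctan2(q[:,2]-.096,.676-q[:,0]); print('lid th',np.median(th),np.percentile(np.hypot(q[:,2]-.096,.676-q[:,0]),[10,90]))
E
```

```text
tcp [0.6018 0.3082 0.0929] z [ 0.011 -0.259 -0.966] slide cm [0.36 2.64 1.23] F [ 1.9 -1.3 -1.9]
55 [0.65841762 0.14336506 0.1632877 ]
lid th 1.329338706770502 [0.06053853 0.24863892]
```

move_arm(
  motion=[
    {"slide":[-0.026,-0.35,-0.096],"twist":[0,0,0]},
    {"slide":[-0.022,-0.352,-0.083],"twist":[0,0,0]},
    {"slide":[-0.018,-0.356,-0.07],"twist":[0,0,0]},
    {"slide":[-0.015,-0.358,-0.056],"twist":[0,0,0]},
    {"slide":[0,0,0],"twist":[0,0,0]},
  ],
)

```text
time: 28.35
tcp_pos: [0.5876, 0.3076, 0.0959]
eef_rot: [0.094, 0.686, 0.716, -0.091]
contact_force: [0.4, -2.1, -0.5]
finger_gap: 0.0153
```

move_arm(
  motion=[
    {"slide":[-0.011,-0.36,-0.042],"twist":[0,0,0]},
    {"slide":[-0.007,-0.362,-0.028],"twist":[0,0,0]},
    {"slide":[-0.004,-0.362,-0.014],"twist":[0,0,0]},
    {"slide":[0,-0.363,0],"twist":[0,0,0]},
    {"slide":[0,0,0],"twist":[0,0,0]},
  ],
)

```text
time: 28.85
tcp_pos: [0.5731, 0.307, 0.0967]
eef_rot: [0.094, 0.686, 0.716, -0.091]
contact_force: [0.1, -3.6, 1.2]
finger_gap: 0.0151
```

move_arm(
  motion=[
    {"slide":[0.004,-0.362,0.014],"twist":[0,0,0]},
    {"slide":[0.007,-0.362,0.028],"twist":[0,0,0]},
    {"slide":[0.011,-0.36,0.041],"twist":[0,0,0]},
    {"slide":[0.015,-0.358,0.055],"twist":[0,0,0]},
    {"slide":[0.018,-0.356,0.069],"twist":[0,0,0]},
    {"slide":[0,0,0],"twist":[0,0,0]},
  ],
)

```text
time: 29.45
tcp_pos: [0.555, 0.3065, 0.0944]
eef_rot: [0.094, 0.686, 0.716, -0.09]
contact_force: [-1.9, -2.7, 2.8]
finger_gap: 0.0151
```

move_arm(
  motion=[
    {"slide":[0.022,-0.353,0.082],"twist":[0,0,0]},
    {"slide":[0.026,-0.349,0.096],"twist":[0,0,0]},
    {"slide":[0.029,-0.345,0.109],"twist":[0,0,0]},
    {"slide":[0.033,-0.34,0.122],"twist":[0,0,0]},
    {"slide":[0.036,-0.335,0.135],"twist":[0,0,0]},
    {"slide":[0,0,0],"twist":[0,0,0]},
  ],
)

```text
time: 30.05
tcp_pos: [0.5376, 0.3058, 0.0886]
eef_rot: [0.094, 0.686, 0.716, -0.091]
contact_force: [-3.4, -1.9, 3.0]
finger_gap: 0.0153
```

move_arm(
  motion=[
    {"slide":[0.037,-0.335,0.14],"twist":[0,0,0]},
    {"slide":[0.041,-0.329,0.152],"twist":[0,0,0]},
    {"slide":[0.044,-0.32,0.165],"twist":[0,0,0]},
    {"slide":[0.047,-0.313,0.178],"twist":[0,0,0]},
    {"slide":[0.05,-0.305,0.19],"twist":[0,0,0]},
    {"slide":[0,0,0],"twist":[0,0,0]},
  ],
)

```text
time: 30.65
tcp_pos: [0.5215, 0.3051, 0.0799]
eef_rot: [0.094, 0.686, 0.716, -0.091]
contact_force: [-6.5, 0.2, 3.6]
finger_gap: 0.015
```

```bash
cat >> h.py <<'E'
def lid():
    o=ctrl.get_obs(); p=o['tcp_pos']; C=np.array([.5747+.0007,.0233-.0184+.0002])
    v=np.array([p[0]-C[0],p[2]-C[1]]); r=np.hypot(*v); f=o['contact_force'][[0,2]]
    print('phi',np.arctan2(*v).round(3),'r',r.round(4),'Frad',(f@v/r).round(1),'Ftan(back-down)',(f@np.array([v[1],-v[0]])/r).round(1))
    im,d=ctrl.get_image('scene'); P=cloud(d,cal('scene'))
    m=(P[...,2]>.1)&(P[...,0]>.38)&(P[...,0]<.70)&(P[...,1]>-.02)&(P[...,1]<.23)
    q=P[m]; A=np.c_[q[:,0],q[:,1],np.ones(len(q))]
    # lid top plane through points within 0.2 of hinge
    h=np.hypot(q[:,2]-.096,.676-q[:,0]); s=(h>.08)&(h<.2); th=np.arctan2(q[s,2]-.096,.676-q[s,0]-(q[s,1]-.123)*.049); print('lid th',np.percentile(th,[25,50,75]).round(3),s.sum())
    cv2.imwrite('pics/lid.png',im[:,:,::-1])
E
python3 -c "
from h import *
lid()"
```

```text
phi -0.625 r 0.0922 Frad 6.7 Ftan(back-down) -3.2
lid th [0.718 0.731 0.749] 1983
```

move_arm(
  motion=[
    {"slide":[0.05,-0.33,0.17],"twist":[0,0,0]},
    {"slide":[0.055,-0.3,0.2],"twist":[0,0,0]},
    {"slide":[0.058,-0.284,0.217],"twist":[0,0,0]},
    {"slide":[0.061,-0.275,0.228],"twist":[0,0,0]},
    {"slide":[0,0,0],"twist":[0,0,0]},
  ],
)

```text
time: 31.2
tcp_pos: [0.5099, 0.3044, 0.0713]
eef_rot: [0.094, 0.686, 0.716, -0.091]
contact_force: [-5.0, 0.4, -2.4]
finger_gap: 0.0151
```

```bash
python3 -c "
from h import *
lid()"
```

```text
phi -0.78 r 0.0931 Frad 1.8 Ftan(back-down) -5.3
lid th [0.551 0.565 0.584] 2010
```

move_arm(
  motion=[
    {"slide":[0.062,-0.275,0.235],"twist":[0,0,0]},
    {"slide":[0.065,-0.265,0.245],"twist":[0,0,0]},
    {"slide":[0.067,-0.25,0.255],"twist":[0,0,0]},
    {"slide":[0,0,0],"twist":[0,0,0]},
  ],
)

```text
time: 31.65
tcp_pos: [0.5023, 0.3039, 0.0637]
eef_rot: [0.094, 0.686, 0.716, -0.091]
contact_force: [-1.9, -1.8, -6.0]
finger_gap: 0.015
```

```bash
python3 -c "
from h import *
lid()"
```

```text
phi -0.895 r 0.0937 Frad -2.3 Ftan(back-down) -5.9
lid th [0.416 0.431 0.45 ] 1987
```

move_arm(
  motion=[
    {"slide":[0.056,-0.165,0.21],"twist":[0,0,0]},
    {"slide":[0.057,-0.16,0.214],"twist":[0,0,0]},
    {"slide":[0.0585,-0.154,0.219],"twist":[0,0,0]},
    {"slide":[0.06,-0.147,0.2235],"twist":[0,0,0]},
    {"slide":[0,0,0],"twist":[0,0,0]},
  ],
)

```text
time: 32.2
tcp_pos: [0.496, 0.3038, 0.0548]
eef_rot: [0.094, 0.686, 0.716, -0.091]
contact_force: [-2.9, -0.9, -5.9]
finger_gap: 0.0152
```

```bash
python3 -c "
from h import *
lid()"
```

```text
phi -1.011 r 0.0937 Frad -0.7 Ftan(back-down) -6.5
lid th [0.266 0.281 0.3  ] 1920
```

move_arm(
  motion=[
    {"slide":[0.04,-0.093,0.152],"twist":[0,0,0]},
    {"slide":[0.041,-0.09,0.155],"twist":[0,0,0]},
    {"slide":[0,0,0],"twist":[0,0,0]},
  ],
)

```text
time: 32.55
tcp_pos: [0.4942, 0.3037, 0.0518]
eef_rot: [0.094, 0.686, 0.716, -0.09]
contact_force: [-3.8, -1.4, -6.0]
finger_gap: 0.0152
```

```bash
python3 -c "
from h import *
lid()"
```

```text
phi -1.049 r 0.0937 Frad 0.3 Ftan(back-down) -7.2
lid th [0.212 0.228 0.247] 1888
```

move_arm(
  motion=[
    {"slide":[0.031,-0.066,0.116],"twist":[0,0,0]},
    {"slide":[0.031,-0.064,0.117],"twist":[0,0,0]},
    {"slide":[0.031,-0.062,0.118],"twist":[0,0,0]},
    {"slide":[0,0,0],"twist":[0,0,0]},
  ],
)

```text
time: 33.0
tcp_pos: [0.4923, 0.3037, 0.0482]
eef_rot: [0.094, 0.686, 0.716, -0.09]
contact_force: [-5.2, -0.6, -5.9]
finger_gap: 0.0155
```

```bash
python3 -c "
from h import *
lid()"
```

```text
phi -1.092 r 0.0936 Frad 1.9 Ftan(back-down) -7.6
lid th [0.145 0.16  0.18 ] 1845
```

move_arm(
  motion=[
    {"slide":[0.022,-0.04,0.08],"twist":[0,0,0]},
    {"slide":[0.022,-0.04,0.08],"twist":[0,0,0]},
    {"slide":[0,0,0],"twist":[0,0,0]},
  ],
)

```text
time: 33.35
tcp_pos: [0.4915, 0.3037, 0.0466]
eef_rot: [0.094, 0.686, 0.716, -0.09]
contact_force: [-6.1, -0.3, -6.0]
finger_gap: 0.0153
```

```bash
python3 -c "
from h import *
lid()"
```

```text
phi -1.111 r 0.0936 Frad 2.8 Ftan(back-down) -8.1
lid th [0.113 0.129 0.149] 1813
```

```bash
python3 - <<'E'
from h import *
z=np.load('scene0.npz'); P=cloud(z['d'],cal('scene'))
m=(P[...,2]>.1)&(P[...,0]>.38)&(P[...,0]<.70)&(P[...,1]>-.02)&(P[...,1]<.23)
q=P[m];h=np.hypot(q[:,2]-.096,.676-q[:,0]); s=(h>.08)&(h<.2); th=np.arctan2(q[s,2]-.096,.676-q[s,0]-(q[s,1]-.123)*.049); print(np.percentile(th,[25,50,75]),s.sum())
E
```

```text
[0.04430427 0.05833132 0.07791128] 1536
```

move_arm(
  motion=[
    {"slide":[0.022,-0.045,0.078],"twist":[0,0,0]},
    {"slide":[0.022,-0.045,0.078],"twist":[0,0,0]},
    {"slide":[0,0,0],"twist":[0,0,0]},
  ],
)

```text
time: 33.7
tcp_pos: [0.4906, 0.3036, 0.045]
eef_rot: [0.094, 0.686, 0.716, -0.09]
contact_force: [-5.5, -0.3, -6.7]
finger_gap: 0.0151
```

```bash
python3 -c "
from h import *
lid()"
```

```text
phi -1.131 r 0.0937 Frad 2.1 Ftan(back-down) -8.4
lid th [0.076 0.092 0.111] 1768
```

move_arm(
  motion=[
    {"slide":[0.022,-0.04,0.08],"twist":[0,0,0]},
    {"slide":[0,0,0],"twist":[0,0,0]},
    {"slide":[0,0,0],"twist":[0,0,0]},
  ],
)

```text
time: 34.05
tcp_pos: [0.4902, 0.3037, 0.0441]
eef_rot: [0.094, 0.686, 0.716, -0.09]
contact_force: [-5.5, -0.1, -7.1]
finger_gap: 0.0152
```

```bash
python3 -c "
from h import *
lid()"
```

```text
phi -1.141 r 0.0937 Frad 2.0 Ftan(back-down) -8.7
lid th [0.056 0.071 0.091] 1737
```

move_arm(
  motion=[
    {"slide":[0.014,-0.025,0.05],"twist":[0,0,0]},
    {"slide":[0,0,0],"twist":[0,0,0]},
    {"slide":[0,0,0],"twist":[0,0,0]},
  ],
)

```text
time: 34.4
tcp_pos: [0.49, 0.3036, 0.0436]
eef_rot: [0.094, 0.686, 0.716, -0.09]
contact_force: [-5.5, 0.3, -6.5]
finger_gap: 0.0148
```

```bash
python3 -c "
from h import *
lid()"
```

```text
phi -1.147 r 0.0937 Frad 2.3 Ftan(back-down) -8.2
lid th [0.047 0.062 0.082] 1649
```

move_arm(
  motion=[
    {"slide":[0.01,-0.02,0.035],"twist":[0,0,0]},
    {"slide":[0,0,0],"twist":[0,0,0]},
    {"slide":[0,0,0],"twist":[0,0,0]},
  ],
)

```text
time: 34.75
tcp_pos: [0.4899, 0.3037, 0.0434]
eef_rot: [0.094, 0.686, 0.716, -0.09]
contact_force: [-5.4, 0.0, -6.1]
finger_gap: 0.0153
```

```bash
python3 -c "
from h import *
lid()"
```

```text
phi -1.149 r 0.0937 Frad 2.4 Ftan(back-down) -7.7
lid th [0.045 0.058 0.077] 1555
```

move_arm(
  motion=[
    {"slide":[0.01,-0.02,0.035],"twist":[0,0,0]},
    {"slide":[0,0,0],"twist":[0,0,0]},
    {"slide":[0,0,0],"twist":[0,0,0]},
  ],
)

```text
time: 35.1
tcp_pos: [0.4899, 0.3036, 0.0432]
eef_rot: [0.094, 0.686, 0.716, -0.09]
contact_force: [-4.7, -0.6, -3.3]
finger_gap: 0.0152
```

```bash
python3 -c "
from h import *
lid()"
```

```text
phi -1.152 r 0.0936 Frad 3.0 Ftan(back-down) -5.0
lid th [0.045 0.058 0.078] 1557
```

The lid reading now equals its shut value at the start (0.058), and the supporting force is fading as the lid lands on its seat. One more nudge, then I release the knob.

move_arm(
  motion=[
    {"slide":[0.008,-0.015,0.03],"twist":[0,0,0]},
    {"slide":[0,0,0],"twist":[0,0,0]},
    {"slide":[0,0,0],"twist":[0,0,0]},
  ],
)

```text
time: 35.45
tcp_pos: [0.4899, 0.3035, 0.0429]
eef_rot: [0.094, 0.686, 0.716, -0.09]
contact_force: [-3.3, -0.5, 1.9]
finger_gap: 0.0151
```

move_arm(
  motion=[
    {"slide":[0,0,0],"twist":[0,0,0]},
    {"slide":[0,0,0],"twist":[0,0,0]},
    {"slide":[0,0,0],"twist":[0,0,0]},
    {"slide":[0,0,0],"twist":[0,0,0]},
  ],
  fingers=160,
)

```text
time: 35.85
tcp_pos: [0.4898, 0.3036, 0.0428]
eef_rot: [0.094, 0.686, 0.716, -0.09]
contact_force: [-0.0, -1.0, -0.3]
finger_gap: 0.032
```

```bash
python3 -c "
from h import *
lid();knob('s40')"
```

```text
phi -1.156 r 0.0935 Frad -0.1 Ftan(back-down) -0.3
lid th [0.043 0.058 0.077] 1567
knob surf [0.4877 0.3173 0.065 ] px [212.7 288.6] 34 tcp [0.4898 0.3036 0.0428] F [0.5 0.  0. ] th -0.182 t 35.95
```

move_arm(
  motion=[
    {"slide":[0,0,-1],"twist":[0,0,0]},
    {"slide":[0,0,-2],"twist":[0,0,0]},
    {"slide":[0,0,-4],"twist":[0,0,0]},
    {"slide":[0,0,-4],"twist":[0,0,0]},
    {"slide":[0,0,-4],"twist":[0,0,0]},
    {"slide":[0,0,-2],"twist":[0,0,0]},
    {"slide":[0,0,0],"twist":[0,0,0]},
    {"slide":[0,0,0],"twist":[0,0,0]},
  ],
)

```text
time: 36.75
tcp_pos: [0.4877, 0.3475, 0.2072]
eef_rot: [0.094, 0.686, 0.716, -0.09]
contact_force: [0.4, 0.0, -0.3]
finger_gap: 0.0322
```

```bash
python3 - <<'E'
from h import *
lid();knob('s41')
im=np.load('s41.npz')['im']; sc=cv2.imread('pics/lid.png')
a=cv2.resize(im[90:330,130:330,::-1],(400,480),interpolation=cv2.INTER_CUBIC); b=cv2.resize(sc[90:330,150:350],(400,480),interpolation=cv2.INTER_CUBIC)
cv2.imwrite('pics/s41.png',np.hstack([a,b]))
for n,f in [('side0.npz',0),('s41.npz',1)]:
    P=cloud(np.load(n)['d'],cal('side')); m=(P[...,0]>.5)&(P[...,0]<.64)&(P[...,1]>.02)&(P[...,1]<.22)&(P[...,2]>.05); print(n,np.median(P[m][:,2]))
E
```

```text
phi -0.409 r 0.2203 Frad -0.4 Ftan(back-down) 0.2
lid th [0.043 0.058 0.076] 1574
knob surf [0.4887 0.3039 0.0653] px [214.4 285.6] 69 tcp [0.4877 0.347  0.2063] F [-0.   0.6  0. ] th 0.602 t 36.85
side0.npz 0.10140871146119537
s41.npz 0.10141426532245337
```

View pics/s41.png

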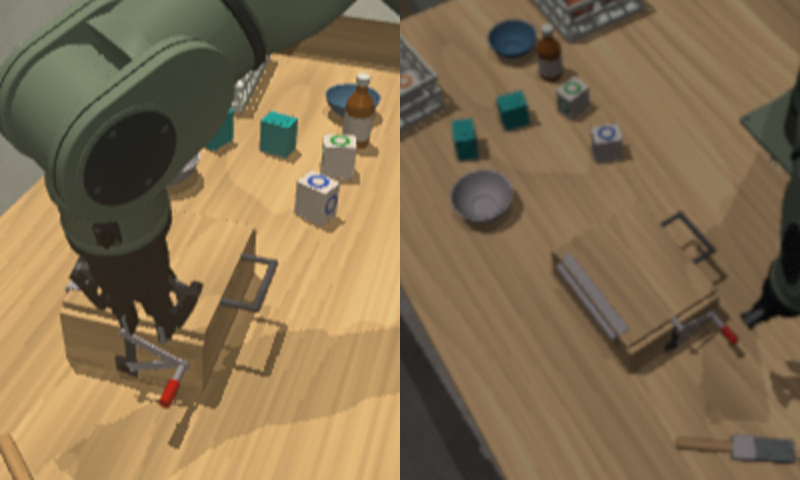

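The lid is shut, with its height and the knob pixel the same as at the start. The other goods are in place and the robot is clear of everything.

```bash
python3 -c "
from h import *
print(ctrl.hand_in())"
```

```text
the job is handed in; nothing more can be done
None
```

The job is done and handed in at about 37 s of the 72 s allowed; the hand-in gives no verdict.

**What I did**
- **Lid up:** I raised the lid by its handle until the knob tipped back by itself, at about 1.44 rad by my estimate. I then let the lid back about 0.05 rad onto the locked stay and released it.
- **Carton:** I set the orange-ring carton upright on the chest floor in its empty half.
- **Lid down:** I gripped the red knob, lifted it over the dead point and drew it forward and down its arc. The lid came down with it until it was shut, and I let go and backed away.

**Last checks**
- **Lid:** its top height is 0.1014 m, the same as at the start, and the lid angle reading also matches the shut value.
- **Knob:** it is back at its start pixel, within 0.3 px.
- **Forces:** about 9 N at most while closing the lid, and about 0 N after release.
- **Carton:** its top was at 0.079 m inside the chest before closing, so it stood flat.
- **Other goods:** the last pictures show the items in view where they were. I compared them by eye only, and the dish, bottle and brush were not measured.

**What was less clean**
- **Handle:** raising the lid, the handle pushed back with up to about 23 N along the lid towards the hinge until I corrected the path.
- **Carton landing:** it pressed on the floor with about 29 N for a moment.
- **Stay bush:** I could not read it directly; the low forces suggest it stayed well within 3 mm.

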